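# Seat the tachometer probe by feel and stack its clamp stud

## Robot

A 6-joint arm with a two-finger parallel gripper is mounted at the origin on the work surface. World frame = base frame: x ahead of the robot, y to its left, z up, the work surface at z = 0. Lengths are in m, angles in rad, forces in N, time in s.
With the tool pointing down it reaches from about 0.275 to 0.825 m from the base axis. Payload 4.9 kg.
Tool frame: the origin (TCP) lies midway between the tips of the shut fingers; the grasp point (between the pads) lies 19 mm behind it (manip.tcp_to_grasp is the distance from the TCP to the grasp point, in m); z points along the fingers, y is the direction in which the jaws open and shut (so a half turn about z gives the same grasp; the last joint's range is limited). The gripper opens to 85 mm and grips with 20 to 120 N. Pads are 22 mm wide; open, the fingers measure 114 mm over their backs; the gripper's body (76 mm by 85 mm) begins 54 mm behind the grasp point. The pads swing forward as they close: fully open they stand 13 mm farther back than shut.
Start: joints at [1.158, 0.326, -0.193, 1.052, 0, 1.437], TCP at [0.151, 0.529, 0.231] pointing down, gripper open.
Joint ranges: [-2.65, 2.65], [-0.97, 1.79], [-1.3, 1.35], [-1.93, 2.1], [-1.47, 1.37], [-3.14, 3.14]. Speed limits (rad/s): [2.57, 2.57, 3.14, 3.14, 3.14, 3.14].

## Interface

Orientations are given as a rotation vector (axis times angle).
In Python, from rig import manip, vision, spotter gives the robot as it stands.
- The arm moves only by the tool servo_tool, never from a script. Its argument "steps" is a list of rows, each a list of 5 numbers: the finger opening in mm, from 0 to 85.4, then the shift along the tool's x, y, z in mm, then the turn about the tool's z in rad. In form: [[hand, x, y, z, yaw], ...]. A call has 1 to 12 rows; each row is the pose to reach, as a shift and turn from the pose measured when the call began, along the tool's axes at that moment; what a row does not reach only later rows make up. A row lasts 1/10 s, in which the tool goes at most 50 mm and 8.59 degrees, less where a joint would pass 70% of its speed; a pose out of reach is approached as far as the arm can. A call with a gripper value outside its range is refused whole. The fingers move at their own pace and stop on an object; the grip force is fixed at half the most. Time passes only in rows, so rows that repeat a pose let the fingers close. It gives the time, the measured TCP pose, the force and the opening at its end, in the units of the state.
- manip.observe(): the state, without advancing time (a new reading comes with each control period).
- vision.grab_frame(name): name is "scene" or "top"; returns a dict with "pixels" (480x640x3 uint8, red, green, blue), "fx", "fy", "cx", "cy" (pixels), "dist" ([k1, k2, p1, p2, k3] as OpenCV has them; the pictures are not rectified), "eye" and "attitude" of the camera in the world. Camera axes: x right, y down, z forward; pixel columns grow to the right and rows downward; lengths in m; the calibration is good to about 2 mm. A picture is of the moment at which its call begins. There is no depth.
- manip.close_job(): hands the job in, once; it reports no verdict.
Trained networks look in the newest picture that a camera, given by its name, has taken for a name from the list of things; names that differ only in an ending like _2 or _b are one class to them, and where a whole thing is asked for, a point or a joint stands for the part that bears it (a point fixed in the world has none). Each returns a list of dicts, best first, with "confidence" (0 to 1); they miss things now and then, are a little off and sometimes report something else, mostly with a low value. They report only what shows in the picture. A call takes as long as a camera call.
- spotter.spot_in(camera, query): "point" ([column, row] in pixels, amid what is visible of it).
- spotter.place_of(camera, query): "point" ([column, row] in pixels: a listed point, or the origin of a listed thing).
The state is a dict: "time_s": time; "joints": joint angles; "qvel": joint speeds; "joint_torque": joint torques, N m; "ee_pos": TCP position; "tcp_rot": TCP orientation; "force": force on the tool from outside, world axes, zero at the start; "torque": the same for the moment, N m; "width": finger opening in m.
Only numpy, scipy, OpenCV 4.12 (cv2) and the standard library are available. Lean on these libraries where they do the work, as an engineer would, in place of code of your own. Each camera call takes 0.05 s, during which the arm holds its last target.

## Task

Push the brass tachometer probe along its two rails into the bored block until you feel it meet the hidden contact plug, and press on so that the plug gives by 3 to 10 mm and no more, never lifting the probe off its rails. Then slip the wide flat spacer and after it the narrow tall collar over the upright clamp stud, each fully home, and leave the rest of the bench undisturbed.

Things in the scene. Friction and masses are not known exactly. Their poses are not given: they have to be found in the camera images.
- head: Fixed fixture. Origin on the bench directly under the bore's mouth; x is level and is the push direction into the bore, z up. Base plate 10 mm thick, 56 mm wide, x = -160 to 102 mm. Two steel rods, 8 mm thick, at y = -10 and +10 mm, x = -162 to 0, tops 34.2 mm above the bench: a probe lying on them is in line with the bore. A pad 66 x 95 x 10 mm (centre x 50, y 70) carries the stud
- mouth (a point): centre of the mouth of the blind bore, 40 mm above the bench, at x = 0 of the fixture; axes as the fixture's. The bore is 22 mm wide; its aluminium block runs from x = 0 to 102 mm, 48 mm wide (55 mm over its fins), top 63 mm above the bench
- stud (a point): foot of the upright clamp stud, on top of its pad, 10 mm above the bench, at x = 50, y = 85 mm of the fixture. The stud is 12 mm thick and 50 mm tall over the pad, its last 6 mm a cone; axes as the fixture's
- plug (a joint): how far (m) the black contact plug in the bore has been pushed back: 0 at the start, travel 18 mm. Its face stands somewhere 42 to 64 mm behind the mouth, different each time and out of sight; friction of about 8 N holds it, it does not spring back and cannot be pulled out again. The probe alone slides with less than 2 N
- probe: loose brass rod 20 mm thick, 110 mm long, 0.16 kg, lying on the two rods with its tip 10 to 45 mm before the mouth. Origin at the middle of its axis; x along it towards the tapered tip (last 9 mm, down to 12 mm thick); tail with three dark bands, flat end 55 mm behind the origin, where it can be pushed
- probe_tip (a point): centre of the tip's end face
- spacer: loose steel ring, the wide flat one: 44 mm outside, 15 mm hole, 12 mm tall, lying flat on the bench; origin at the centre of its underside, z up
- collar: loose steel ring, the narrow tall one: 30 mm outside, 15 mm hole, 18 mm tall, standing on the bench; origin at the centre of its underside, z up
- socket: bystander: upright chrome spark plug socket, 24 mm thick, 62 mm tall; origin under its centre
- pawl: bystander: red nylon starter pawl, 51 mm long, 10 mm thick; origin under its round end
- mount: bystander: black rubber carburetor mount block 46 x 40 x 22 mm; origin under its centre
- shroud: bystander: finned aluminium cylinder shroud piece 70 x 90 x 45 mm; origin under its centre
- screwdriver: bystander: screwdriver lying on the bench
- can: bystander: can 60 mm thick, 85 mm tall; origin under its centre

How it is judged:
By the outcome, as a careful person would: the job done as asked, in the order asked, and still so for the second after the job is handed in, with the robot touching nothing.
It also fails if it takes over 67 s, if anything falls off the work surface, if the arm or the gripper's body presses on something with over 40 N, if the wrist force passes 120 N, or if a joint passes its speed limit or range.

## Working session

There is one attempt and no reset: what is moved stays moved. The work goes in short steps, Python scripts to look and compute and a tool call to move; the robot and the scene stay as the last step left them, time stands still between calls to the robot, and variables do not carry over. Pictures are saved under pics/ and viewed, and the job is handed in when it is done.

Besides the shell and the picture viewer there is one more tool, called after "Request:" as name(argument=value, ...), one argument or row to a line, values as JSON. servo_tool: Moves the arm, as the interface text tells. Its arguments: {"type":"object","properties":{"steps":{"type":"array"}},"required":["steps"]}

```bash
ls; mkdir -p pics; cat > h.py <<'E'
import numpy as np, cv2
from scipy.spatial.transform import Rotation as R
from rig import manip, vision, spotter
def K(f): return np.array([[f['fx'],0,f['cx']],[0,f['fy'],f['cy']],[0,0,1.]])
def rot(f):
    a=np.array(f['attitude'],float)
    return a if a.shape==(3,3) else R.from_rotvec(a).as_matrix()
def ray(f,p):
    u=cv2.undistortPoints(np.array([[p]],float),K(f),np.array(f['dist'],float))[0,0]
    return np.array(f['eye']),rot(f)@np.array([u[0],u[1],1])
def atz(f,p,z):
    e,d=ray(f,p); return e+d*(z-e[2])/d[2]
def tri(fs,ps):
    A=np.zeros((3,3));b=np.zeros(3)
    for f,p in zip(fs,ps):
        e,d=ray(f,p);d=d/np.linalg.norm(d);M=np.eye(3)-np.outer(d,d);A+=M;b+=M@e
    return np.linalg.solve(A,b)
def proj(f,X):
    Rm=rot(f); X=np.atleast_2d(X)
    rv=cv2.Rodrigues(Rm.T)[0]; t=-Rm.T@np.array(f['eye'])
    return cv2.projectPoints(X.astype(float),rv,t,K(f),np.array(f['dist'],float))[0][:,0]
def save(f,n,s=1): cv2.imwrite('pics/'+n,cv2.cvtColor(f['pixels'],cv2.COLOR_RGB2BGR))
E
python3 - <<'E'
from h import *
s=manip.observe(); print(s)
fs={}
for c in ('scene','top'):
    f=vision.grab_frame(c); fs[c]=f; save(f,c+'0.png'); print(c,{k:v for k,v in f.items() if k!='pixels'})
for c in fs:
    for q in ['head','mouth','stud','probe','probe_tip','spacer','collar','socket','pawl','mount','shroud','screwdriver','can']:
        r=spotter.place_of(c,q)
        print(c,q,[(np.round(x['point'],1).tolist(),round(x['confidence'],2)) for x in r[:3]])
E
```

```text
pics
{'time_s': 0.0, 'joints': array([ 1.15780556e+00,  3.26958356e-01, -1.93600376e-01,  1.05198963e+00,
        3.65183281e-06,  1.43662665e+00]), 'qvel': array([ 0.00097647, -0.00137525,  0.00071419, -0.00019378,  0.00130317,
        0.00129161]), 'joint_torque': array([ 5.37816304e-04, -4.43394899e+01,  2.62441653e+01,  1.54350617e-02,
        2.91546521e-04,  7.19274112e-06]), 'ee_pos': array([0.15110637, 0.52822454, 0.23048769]), 'tcp_rot': array([-4.36487424e-01, -3.11063981e+00,  2.64778790e-03]), 'force': array([-0.8195586 ,  0.12451314, -0.75521753]), 'torque': array([-0.00769107,  0.01671622,  0.01805946]), 'width': 0.08526267057158893}
scene {'fx': 530.1319380239605, 'fy': 530.1319380239605, 'cx': 318.78515016446255, 'cy': 245.33231917636704, 'dist': array([-0.09631082,  0.        ,  0.        ,  0.        ,  0.        ]), 'eye': array([ 1.16587775, -0.61020756,  0.68457494]), 'attitude': array([-2.07831928, -0.77735139,  0.41962123])}
top {'fx': 488.75339593156826, 'fy': 488.75339593156826, 'cx': 313.3796288125141, 'cy': 236.45129592406977, 'dist': array([-0.13315309,  0
[... 514 characters left out ...]
0], 0.53)]
scene mount [([212.6, 262.9], 0.6)]
scene shroud [([404.3, 305.9], 0.56)]
scene screwdriver [([201.5, 417.1], 0.7)]
scene can [([386.2, 181.6], 0.74)]
top head [([301.1, 243.2], 0.82), ([364.3, 302.7], 0.29), ([385.7, 170.3], 0.18)]
top mouth [([302.9, 236.2], 0.72)]
top stud [([274.9, 266.4], 0.91)]
top probe [([337.3, 246.6], 0.58)]
top probe_tip [([318.1, 238.9], 0.59), ([273.6, 264.6], 0.33)]
top spacer [([432.1, 274.2], 0.63)]
top collar [([450.8, 214.4], 0.54)]
top socket []
top pawl [([386.2, 170.0], 0.49)]
top mount []
top shroud [([304.7, 157.2], 0.94)]
top screwdriver [([464.2, 195.2], 0.87), ([166.8, 277.5], 0.6)]
top can [([316.8, 242.3], 0.74), ([167.5, 277.1], 0.66)]
```

View pics/scene0.png

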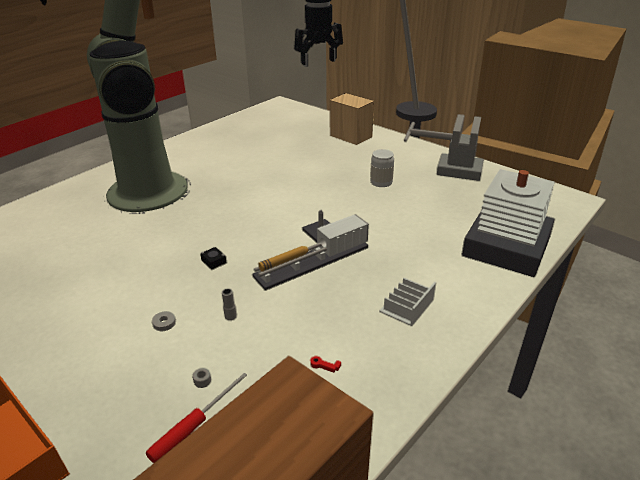

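View pics/top0.png

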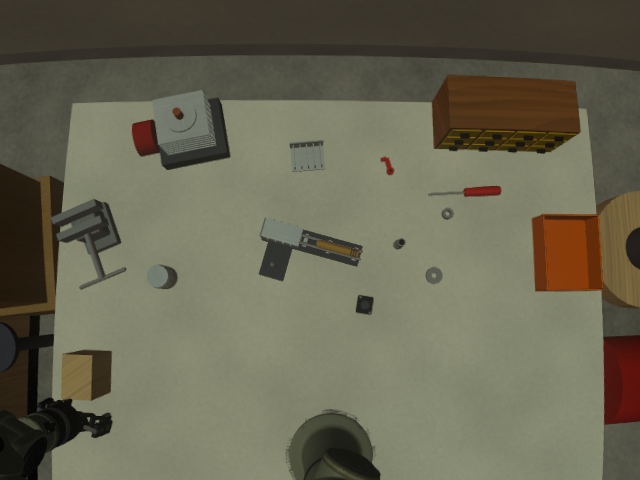

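```bash
python3 - <<'E'
from h import *
for c in ('scene','top'):
    im=cv2.imread(f'pics/{c}0.png')
    if c=='top': cr=im[140:340,250:510]; 
    else: cr=im[190:430,140:440]
    cv2.imwrite(f'pics/{c}0z.png',cv2.resize(cr,None,fx=2.5,fy=2.5,interpolation=cv2.INTER_CUBIC))
E
```

```text
(no output)
```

View pics/scene0z.png

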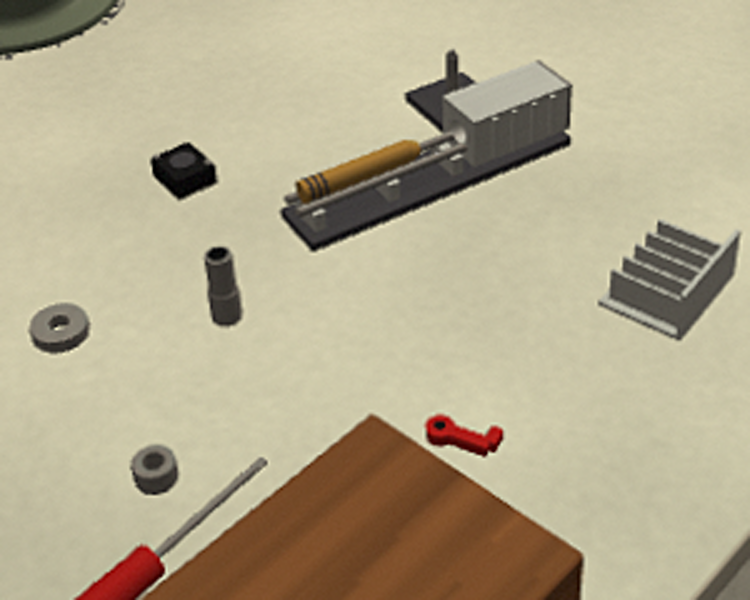

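View pics/top0z.png

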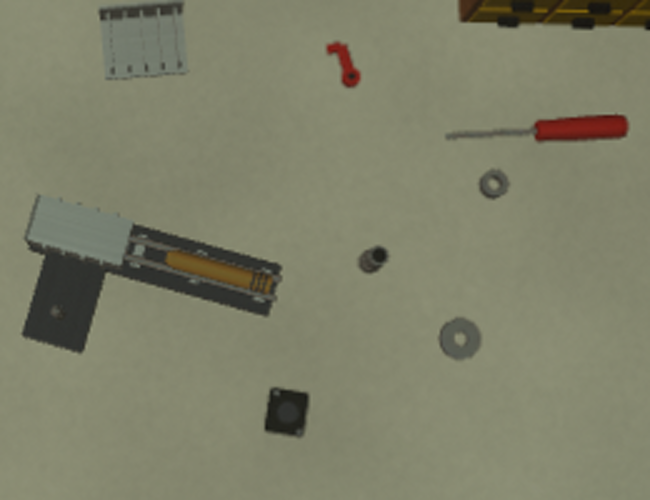

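```bash
cat > fit.py <<'E'
from h import *
from scipy.optimize import least_squares
import pickle
fs={c:vision.grab_frame(c) for c in ('scene','top')}
pickle.dump(fs,open('f0.pkl','wb'))
def T(p): return [250+p[0]/2.5,140+p[1]/2.5]
def S(p): return [140+p[0]/2.5,190+p[1]/2.5]
# model pts
top=[((-160,-28,10),(280,265)),((-160,28,10),(268,316)),((83,117.5,10),(22,338)),((17,117.5,10),(83,352)),
 ((102,-24,63),(38,195)),((0,-24,63),(133,225)),((0,24,63),(123,266)),((102,24,63),(25,241)),((50,85,60),(56,311))]
sc=[((102,24,63),(541,62)),((102,-24,63),(571,85)),((0,24,63),(443,100)),((-160,28,10),(283,211)),((-160,-28,10),(315,248)),((50,85,60),(453,52)),((17,117.5,10),(405,96))]
def W(x,P):
    P=np.array(P)/1000; c,s=np.cos(x[2]),np.sin(x[2])
    return np.c_[x[0]+c*P[:,0]-s*P[:,1],x[1]+s*P[:,0]+c*P[:,1],P[:,2]]
def res(x,sets):
    r=[]
    for c,L,fn in sets: r.append((proj(fs[c],W(x,[a for a,b in L]))-np.array([fn(b) for a,b in L])).ravel())
    return np.concatenate(r)
if __name__=='__main__':
    x0=[.40,.06,2.5]
    for sets in ([('top',top,T)],[('scene',sc,S)],[('top',top,T),('scene',sc,S)]):
        best=min((least_squares(res,[.4,.07,y],args=(sets,),loss='soft_l1') for y in np.arange(0,6.3,.7)),key=lambda o:o.cost)
        print(best.x,best.cost);print(res(best.x,sets).reshape(-1,2).round(1).tolist())
    np.save('head.npy',best.x)
E
python3 fit.py
python3 - <<'E'
from h import *
fs=__import__('pickle').load(open('f0.pkl','rb'))
s=fs['scene'];t=fs['top']
# rings: segment vs background locally
for n,(a,b),z in (('spacer',(432.5,275),12),('collar',(447.5,213.5),18),):
    pass
im=cv2.cvtColor(t['pixels'],cv2.COLOR_RGB2BGR)
cv2.imwrite('pics/rt.png',cv2.resize(im[200:295,380:480],None,fx=6,fy=6,interpolation=cv2.INTER_CUBIC))
im=cv2.cvtColor(s['pixels'],cv2.COLOR_RGB2BGR)
cv2.imwrite('pics/rs.png',cv2.resize(im[300:400,140:260],None,fx=6,fy=6,interpolation=cv2.INTER_CUBIC))
E
```

```text
[0.55254372 0.07948653 1.31058972] 2.4509708832326202
[[1.0, 0.0], [0.4, 0.2], [-0.1, -0.3], [-0.2, 0.9], [-0.4, -0.1], [0.3, -1.5], [-0.8, 0.3], [-0.5, -0.4], [0.4, 0.4]]
[0.56211836 0.07895056 1.31776962] 1.8959558298968675
[[-0.2, -0.3], [1.4, 0.2], [0.7, -0.7], [-0.8, 0.5], [-0.1, 0.2], [-0.1, 0.2], [-0.3, -0.7]]
[0.55649284 0.08037781 1.31803696] 19.55541167780207
[[0.7, -1.9], [0.2, -1.8], [-0.1, -1.5], [-0.2, -0.5], [-0.9, -1.3], [-0.1, -3.1], [-1.0, -1.3], [-0.8, -1.6], [0.2, -0.9], [-1.9, -1.4], [-0.3, -1.0], [-0.9, -2.0], [-2.1, -0.9], [-1.6, -1.4], [-1.5, -0.9], [-1.7, -1.8]]
```

View pics/rt.png

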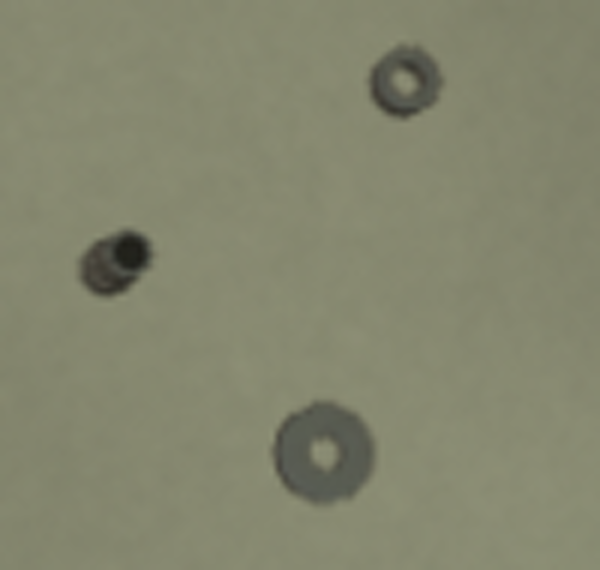

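View pics/rs.png

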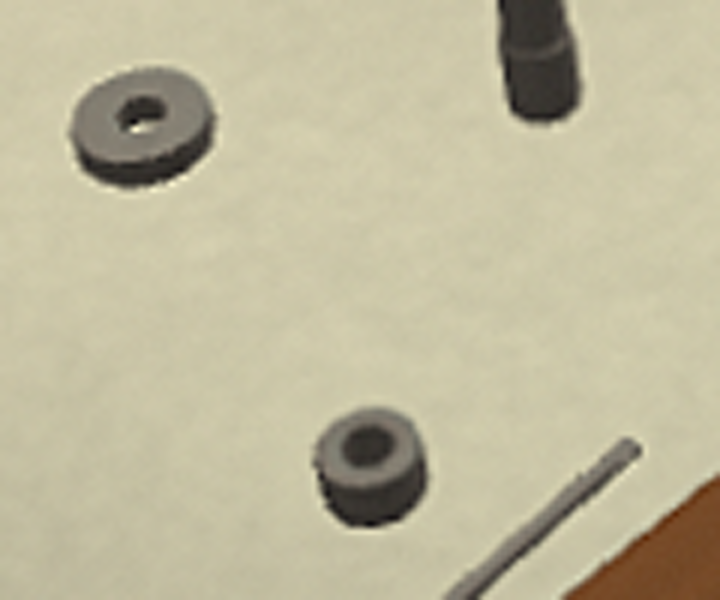

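```bash
python3 - <<'E'
from h import *
fs=__import__('pickle').load(open('f0.pkl','rb'))
s=fs['scene'];t=fs['top']
Tt=lambda u,v:[380+(u+.5)/6-.5,200+(v+.5)/6-.5]
Ss=lambda u,v:[140+(u+.5)/6-.5,300+(v+.5)/6-.5]
print('spacer top',atz(t,Tt(324,452),.012),'hole',atz(t,Tt(323,454),.006))
print('spacer sc',atz(s,Ss(143,116),.012))
print('collar top',atz(t,Tt(406,79),.018));
print('collar sc',atz(s,Ss(371,447),.018))
# base
for c in fs:
    print(c,proj(fs[c],[[0,0,0],[0,0,.1],[0.15110637, 0.52822454, 0.23048769]]))
    print(rot(fs[c])[:,2])
im=cv2.cvtColor(t['pixels'],cv2.COLOR_RGB2BGR)
a=cv2.resize(im[380:480,0:120],None,fx=4,fy=4); b=cv2.resize(cv2.cvtColor(s['pixels'],cv2.COLOR_RGB2BGR)[0:80,280:360],None,fx=4,fy=4)
c=np.zeros((400,800,3),np.uint8);c[:400,:480]=a;c[:320,480:800]=b;cv2.imwrite('pics/g.png',c)
E
```

```text
spacer top [ 0.46322602 -0.26799449  0.012     ] hole [ 0.46269091 -0.26903111  0.006     ]
spacer sc [ 0.46734738 -0.26931258  0.012     ]
collar top [ 0.62823827 -0.30758643  0.018     ]
collar sc [ 0.63159221 -0.30891559  0.018     ]
scene [[146.32484362 190.44673024]
 [138.87566656 156.5262269 ]
 [318.14954967  67.46893556]]
[-0.54556424  0.606718   -0.57814612]
top [[330.41648791 454.24076827]
 [331.96724454 466.93979587]
 [ 91.3968557  408.66370246]]
[ 0.1343118  -0.00162764 -0.99093778]
```

View pics/g.png

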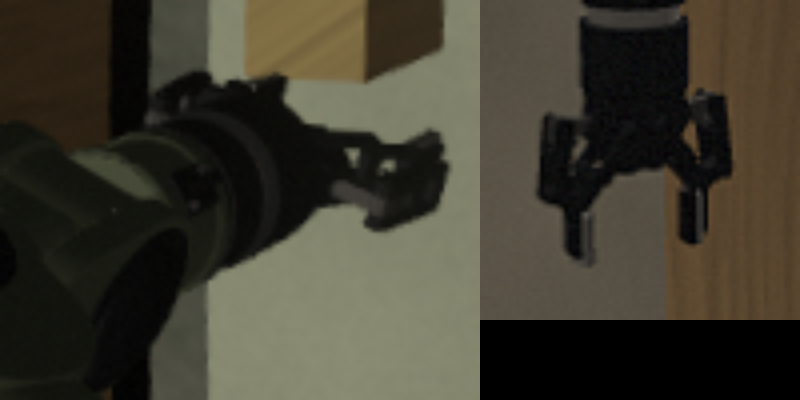

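```bash
cat >> h.py <<'E'
def go(w,yaw=None):
    "tool shift (mm) to world target w; yaw: wanted world angle of tool y (rad, mod pi)"
    s=manip.observe(); Rm=R.from_rotvec(s['tcp_rot']).as_matrix()
    d=Rm.T@(np.array(w)-s['ee_pos'])*1000
    a=np.arctan2(Rm[1,1],Rm[0,1]); dy=0
    if yaw is not None: dy=-((yaw-a+np.pi/2)%np.pi-np.pi/2)
    print('t%.2f'%s['time_s'],'pos',s['ee_pos'].round(4),'F',s['force'].round(1),'w',round(s['width']*1000,1),'tool shift',d.round(1),'turn',round(dy,3),'yawnow',round(a,3),'tilt',Rm[:,2].round(3))
def H(x,P):
    P=np.array(P)/1000; c,s=np.cos(x[2]),np.sin(x[2])
    return np.array([x[0]+c*P[0]-s*P[1],x[1]+s*P[0]+c*P[1],P[2]])
def inH(x,w):
    c,s=np.cos(x[2]),np.sin(x[2]); d=np.array(w)-[x[0],x[1],0]
    return np.array([c*d[0]+s*d[1],-s*d[0]+c*d[1],d[2]])*1000
E
python3 - <<'E'
from h import *
x=np.load('head.npy');print(H(x,[-190,0,110]),H(x,[50,85,10]))
go(H(x,[-190,0,110]),x[2])
E
```

```text
[ 0.50897829 -0.10358514  0.11      ] [0.48669746 0.15004563 0.01      ]
t1.50 pos [0.1514 0.5288 0.2313] F [-0.3 -0.  -0.2] w 85.6 tool shift [-517.8 -509.5  121.3] turn -0.026 yawnow 1.292 tilt [-0. -0. -1.]
```

Request:
servo_tool(
  steps=[
    [0,-35,-35,0,0],
    [0,-70,-70,0,0],
    [0,-105,-105,0,0],
    [0,-140,-140,0,0],
    [0,-175,-173,0,0],
    [0,-210,-207,0,-0.026],
    [0,-245,-241,0,-0.026],
    [0,-280,-276,0,-0.026],
    [0,-315,-310,0,-0.026],
    [0,-350,-345,0,-0.026],
    [0,-385,-380,0,-0.026],
    [0,-420,-414,0,-0.026],
  ],
)

```text
time_s: 2.7
ee_pos: [0.4419, 0.0131, 0.2316]
tcp_rot: [0.397, 3.115, 0.0]
force: [0.6, -0.2, -1.0]
width: -0.0003
```

```bash
python3 - <<'E'
from h import *
x=np.load('head.npy')
go(H(x,[-190,0,90]),x[2])
E
```

```text
t2.70 pos [0.4419 0.0131 0.2316] F [ 0.6 -0.2 -1. ] w -0.3 tool shift [-94.  -96.2 141.6] turn -0.001 yawnow 1.317 tilt [ 0.001  0.    -1.   ]
```

Request:
servo_tool(
  steps=[
    [0,-35,-35,0,0],
    [0,-70,-70,10,0],
    [0,-94,-96,50,0],
    [0,-94,-96,100,0],
    [0,-94,-96,142,0],
    [0,-94,-96,142,0],
    [0,-94,-96,142,0],
  ],
)

```text
time_s: 3.4
ee_pos: [0.5085, -0.1032, 0.0899]
tcp_rot: [-0.397, -3.115, -0.001]
force: [0.5, 0.7, 0.7]
width: 0.0001
```

```bash
python3 - <<'E'
from h import *
import pickle
s=manip.observe()
fs={c:vision.grab_frame(c) for c in ('scene','top')}
pickle.dump((fs,s),open('f1.pkl','wb'))
out=[]
for c in fs:
    p=proj(fs[c],[s['ee_pos']])[0]; print(c,s['ee_pos'],p)
    im=cv2.cvtColor(fs[c]['pixels'],cv2.COLOR_RGB2BGR)
    u,v=int(p[0]),int(p[1]); print(u,v)
    a=cv2.resize(im[v-40:v+20,u-30:u+30] if c=='scene' else im[v-30:v+30,u-30:u+30],(400,400),interpolation=cv2.INTER_CUBIC); out.append(a)
cv2.imwrite('pics/g1.png',np.hstack(out))
E
```

```text
scene [ 0.50853998 -0.10320109  0.08990006] [240.46125576 253.51290057]
240 253
top [ 0.50853998 -0.10320109  0.08990006] [374.83452291 254.433308  ]
374 254
```

View pics/g1.png

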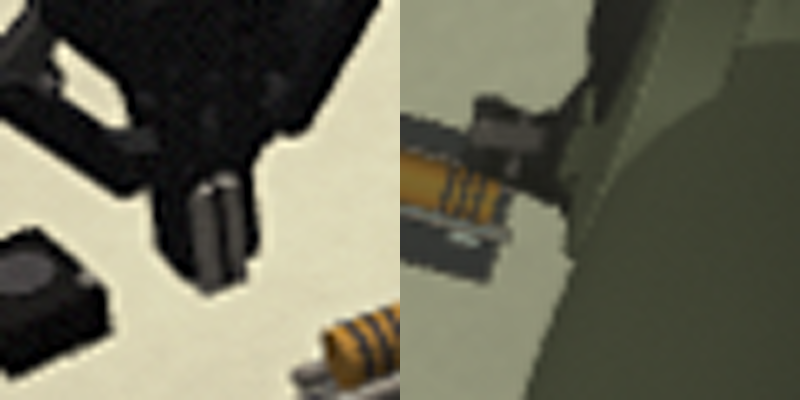

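```bash
python3 - <<'E'
from h import *
fs=__import__('pickle').load(open('f0.pkl','rb'))
x=np.load('head.npy')
a=cv2.cvtColor(fs['top']['pixels'],cv2.COLOR_RGB2BGR)[208:288,250:370]
cv2.imwrite('pics/ht.png',cv2.resize(a,None,fx=6.5,fy=6.5,interpolation=cv2.INTER_CUBIC))
a=cv2.cvtColor(fs['scene']['pixels'],cv2.COLOR_RGB2BGR)[205:295,248:374]
cv2.imwrite('pics/hs.png',cv2.resize(a,None,fx=6.3,fy=6.3,interpolation=cv2.INTER_CUBIC))
E
```

```text
(no output)
```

View pics/ht.png

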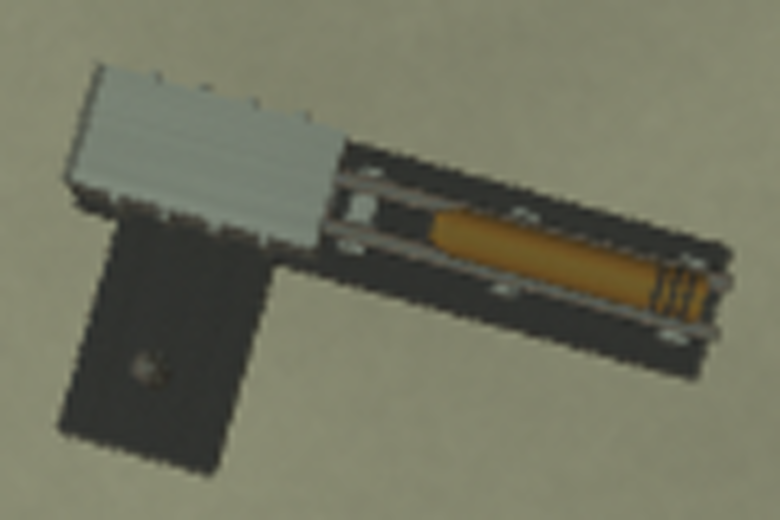

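View pics/hs.png

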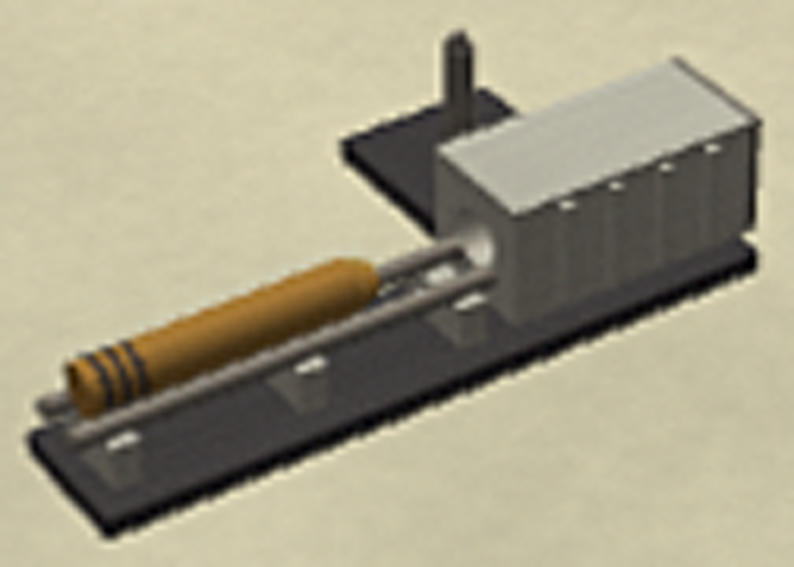

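```bash
cat > fit2.py <<'E'
from h import *
from scipy.optimize import least_squares
fs=__import__('pickle').load(open('f0.pkl','rb'))
def T(p): return [249.5+(p[0]+.5)/6.5,207.5+(p[1]+.5)/6.5]
def S(p): return [247.5+(p[0]+.5)/6.3,204.5+(p[1]+.5)/6.3]
top=[((-160,-28,10),(734,247)),((-160,28,10),(698,378)),((83,117.5,10),(60,432)),((17,117.5,10),(214,474)),
 ((102,-24,63),(100,65)),((0,-24,63),(348,136)),((0,24,63),(316,247)),((102,24,63),(68,180)),((50,85,60),(146,368))]
sc=[((102,24,63),(677,60)),((102,-24,63),(760,121)),((0,24,63),(438,150)),((0,-24,63),(515,214)),((-160,28,10),(32,432)),((-160,-28,10),(108,526)),((50,85,60),(458,34)),((17,117.5,10),(342,143)),((83,117.5,10),(487,90)),((102,-28,10),(756,250))]
def W(x,P): return np.array([H(x,p) for p in P])
def res(x,sets,cam=False):
    r=[]
    for c,L,fn in sets: r.append((proj(fs[c],W(x,[a for a,b in L]))-np.array([fn(b) for a,b in L])).ravel())
    return np.concatenate(r)
for n,sets in (('top',[('top',top,T)]),('scene',[('scene',sc,S)])):
    b=least_squares(res,[.556,.08,1.318],args=(sets,),loss='soft_l1')
    print(n,b.x,b.cost);print(res(b.x,sets).reshape(-1,2).round(1).tolist()); print('stud',H(b.x,[50,85,10])); np.save('head_%s.npy'%n,b.x)
    # free z
    g=lambda y:(np.concatenate([(proj(fs[c],W(y,[a for a,_ in L])+[0,0,y[3]])-np.array([fn(q) for _,q in L])).ravel() for c,L,fn in sets]))
    b2=least_squares(g,[.556,.08,1.318,0]);print('free z',b2.x,b2.cost)
    f=fs[n]; fn=T if n=='top' else S
    pp=[(430,228),(706,300)] if n=='top' else [(372,282),(82,388)]
    for p in pp:
        print('probe',inH(b.x,atz(f,fn(p),.04)))
E
python3 fit2.py
```

```text
top [0.55428593 0.08007892 1.30774204] 1.1095340326858818
[[0.2, -0.0], [0.3, 0.3], [-0.4, 0.1], [0.2, 0.5], [-0.3, -0.4], [0.2, -0.7], [-0.0, 0.4], [-0.7, -0.1], [0.4, -0.1]]
stud [0.48521145 0.15046157 0.01      ]
free z [ 0.55525704  0.08037983  1.3075244  -0.00945249] 0.7257474335365857
probe [-39.72196626   1.29738848  40.        ]
probe [-152.0941972   -0.2710267   40.       ]
scene [0.55814274 0.08012691 1.31139151] 2.535724165878583
[[0.3, -0.3], [0.5, -0.3], [-0.2, -0.0], [0.4, 0.3], [-1.3, 0.4], [-0.1, -0.1], [0.2, 0.2], [-0.8, -0.4], [-0.3, -0.8], [1.3, 0.2]]
stud [0.48881187 0.15025701 0.01      ]
free z [ 0.55032826  0.08875826  1.30948693 -0.00821984] 1.450707683400744
probe [-42.37500751  -0.62028089  40.        ]
probe [-149.14970691    3.45104764   40.        ]
```

```bash
python3 - <<'E'
from h import *
x=np.array([.5562,.0801,1.3095]); np.save('head.npy',x)
go(H(x,[-185,0,40]),x[2])
E
```

```text
t3.50 pos [ 0.5109 -0.1038  0.0922] F [0.6 0.1 0.2] w -0.0 tool shift [ 3.9  4.4 52.2] turn 0.008 yawnow 1.318 tilt [ 0.005 -0.001 -1.   ]
```

Request:
servo_tool(
  steps=[
    [0,2,2,25,0.008],
    [0,4,4,45,0.008],
    [0,4,4,52,0.008],
    [0,4,4,52,0.008],
    [0,4,4,52,0.008],
  ],
)

```text
time_s: 4.0
ee_pos: [0.5097, -0.0994, 0.0418]
tcp_rot: [0.407, 3.108, -0.002]
force: [-0.3, 0.1, 0.1]
width: 0.0001
```

```bash
python3 - <<'E'
from h import *
x=np.load('head.npy')
go(H(x,[-165,0,40]),x[2])
go(H(x,[-80,0,40]),x[2])
go(H(x,[-80,0,40]),x[2])
print(inH(x,manip.observe()['ee_pos']))
f=vision.grab_frame('scene')
a=cv2.cvtColor(f['pixels'],cv2.COLOR_RGB2BGR)[205:295,220:346]
cv2.imwrite('pics/p1.png',cv2.resize(a,None,fx=6,fy=6,interpolation=cv2.INTER_CUBIC))
print(inH(x,manip.observe()['ee_pos']))
E
```

```text
t4.00 pos [ 0.5097 -0.0994  0.0418] F [-0.3  0.1  0.1] w 0.1 tool shift [ 1.4 20.4  1.8] turn 0.001 yawnow 1.31 tilt [ 0.007 -0.002 -1.   ]
t4.00 pos [ 0.5097 -0.0994  0.0418] F [-0.3  0.1  0.1] w 0.1 tool shift [  1.3 105.4   1.8] turn 0.001 yawnow 1.31 tilt [ 0.007 -0.002 -1.   ]
t4.00 pos [ 0.5097 -0.0994  0.0418] F [-0.3  0.1  0.1] w 0.1 tool shift [  1.3 105.4   1.8] turn 0.001 yawnow 1.31 tilt [ 0.007 -0.002 -1.   ]
[-185.3826561    -1.39989877   41.83983587]
[-185.43610824   -1.41617568   41.80405439]
```

View pics/p1.png

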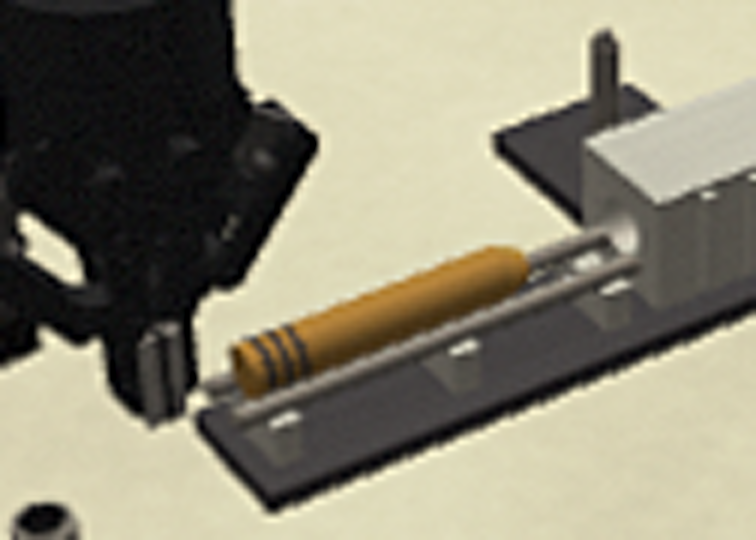

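Request:
servo_tool(
  steps=[
    [0,1,8,1,0],
    [0,1.5,16,2.5,0],
    [0,1.5,21,3,0],
    [0,1.5,25,3,0],
    [0,1.5,29,3,0],
    [0,1.5,33,3,0],
    [0,1.5,38,3,0],
    [0,1.5,43,3,0],
    [0,1.5,48,3,0],
    [0,1.5,53,3,0],
    [0,1.5,56,3,0],
    [0,1.5,58,3,0],
  ],
)

```text
time_s: 5.25
ee_pos: [0.5234, -0.0428, 0.0388]
tcp_rot: [0.407, 3.107, -0.002]
force: [-0.8, -5.3, 2.5]
width: -0.0
```

```bash
cat > look.py <<'E'
from h import *
import sys
x=np.load('head.npy')
go(H(x,[-80,0,40]),x[2])
print(inH(x,manip.observe()['ee_pos']))
f=vision.grab_frame('scene')
a=cv2.cvtColor(f['pixels'],cv2.COLOR_RGB2BGR)[205:295,248:374]
cv2.imwrite('pics/%s.png'%sys.argv[1],cv2.resize(a,None,fx=6,fy=6,interpolation=cv2.INTER_CUBIC))
E
python3 look.py p2
```

```text
t5.25 pos [ 0.5234 -0.0428  0.0388] F [-0.8 -5.3  2.5] w -0.0 tool shift [-0.  47.2 -1.2] turn 0.001 yawnow 1.31 tilt [ 0.007 -0.003 -1.   ]
[-1.27189139e+02 -2.50633300e-02  3.88235141e+01]
```

View pics/p2.png

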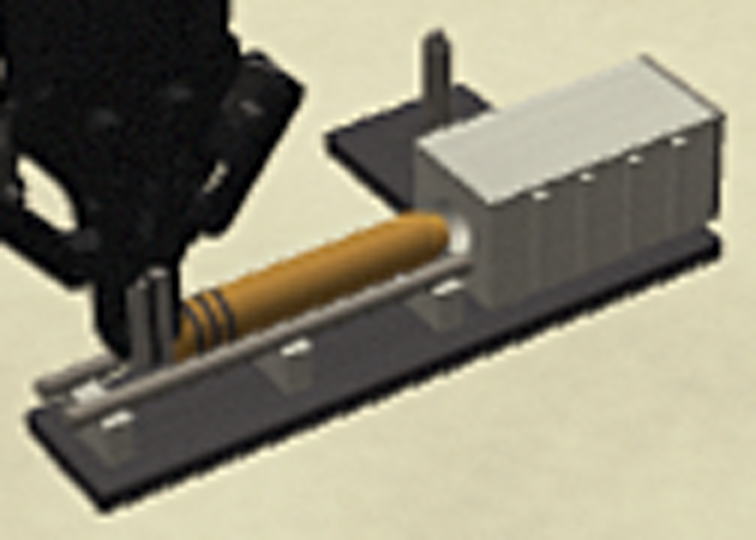

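Request:
servo_tool(
  steps=[
    [0,0,2,-2,0],
    [0,0,4,-2,0],
    [0,0,6,-2,0],
  ],
)

```text
time_s: 5.6
ee_pos: [0.5246, -0.0364, 0.0407]
tcp_rot: [0.407, 3.108, -0.001]
force: [-1.1, -3.0, 0.6]
width: -0.0001
```

Request:
servo_tool(
  steps=[
    [0,0,2,0,0],
    [0,0,4,0,0],
    [0,0,6,0,0],
  ],
)

```text
time_s: 5.9
ee_pos: [0.5262, -0.0305, 0.0407]
tcp_rot: [0.407, 3.108, -0.001]
force: [-0.9, -2.0, 1.0]
width: -0.0
```

```bash
python3 look.py p3
```

```text
t5.90 pos [ 0.5262 -0.0305  0.0407] F [-0.9 -2.   1. ] w -0.0 tool shift [-0.4 34.6  0.7] turn 0.001 yawnow 1.31 tilt [ 0.007 -0.002 -1.   ]
[-114.61398698    0.40918565   40.65917361]
```

View pics/p3.png

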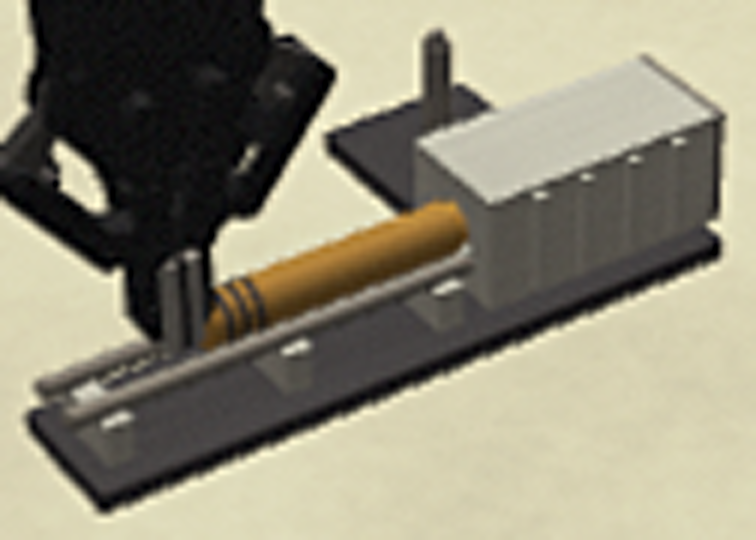

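Request:
servo_tool(
  steps=[
    [0,0,3,0,0],
    [0,0,6,0,0],
    [0,0,9,0,0],
    [0,0,12,0,0],
    [0,0,15,0,0],
    [0,0,18,0,0],
  ],
)

```text
time_s: 6.55
ee_pos: [0.531, -0.0126, 0.0407]
tcp_rot: [0.406, 3.108, -0.001]
force: [-1.0, -1.7, 1.4]
width: -0.0
```

Request:
servo_tool(
  steps=[
    [0,0,3,0,0],
    [0,0,6,0,0],
    [0,0,8,0,0],
    [0,0,10,0,0],
  ],
)

```text
time_s: 6.95
ee_pos: [0.5336, -0.0027, 0.0407]
tcp_rot: [0.406, 3.108, -0.001]
force: [-0.7, -3.5, 1.4]
width: 0.0001
```

```bash
python3 look.py p4
```

```text
t6.95 pos [ 0.5336 -0.0027  0.0407] F [-0.7 -3.5  1.4] w 0.1 tool shift [-0.5  5.9  0.7] turn 0.001 yawnow 1.311 tilt [ 0.007 -0.002 -1.   ]
[-85.86882804   0.48095397  40.68184196]
```

View pics/p4.png

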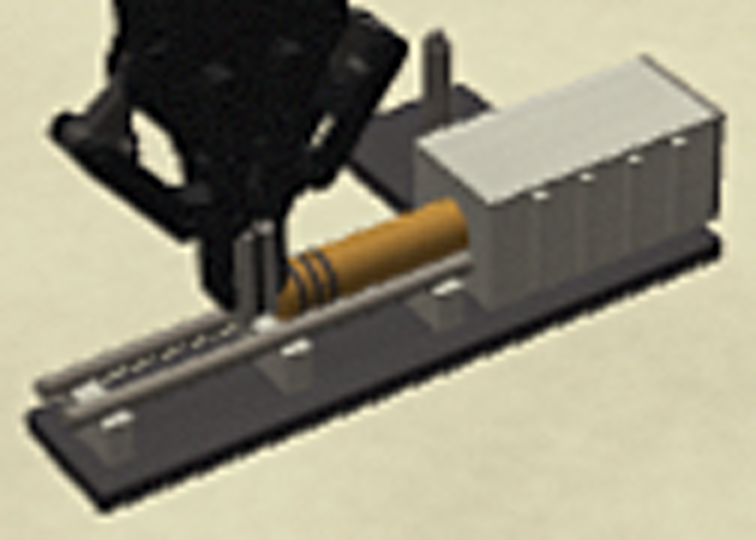

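Request:
servo_tool(
  steps=[
    [0,0,1,0,0],
    [0,0,2,0,0],
  ],
)

```text
time_s: 7.2
ee_pos: [0.5341, -0.0005, 0.0407]
tcp_rot: [0.406, 3.108, -0.0]
force: [-0.2, -2.4, 0.2]
width: 0.0002
```

Request:
servo_tool(
  steps=[
    [0,0,1,0,0],
    [0,0,2,0,0],
  ],
)

```text
time_s: 7.4
ee_pos: [0.5347, 0.0015, 0.0407]
tcp_rot: [0.406, 3.108, -0.001]
force: [-1.1, -2.9, 1.9]
width: 0.0001
```

Request:
servo_tool(
  steps=[
    [0,0,1,0,0],
    [0,0,2,0,0],
  ],
)

```text
time_s: 7.6
ee_pos: [0.5352, 0.0034, 0.0407]
tcp_rot: [0.406, 3.108, -0.001]
force: [-1.1, -3.2, 0.8]
width: 0.0001
```

Request:
servo_tool(
  steps=[
    [0,0,1,0,0],
    [0,0,2,0,0],
  ],
)

```text
time_s: 7.8
ee_pos: [0.5357, 0.0054, 0.0407]
tcp_rot: [0.406, 3.108, -0.001]
force: [-0.6, -2.2, 1.1]
width: -0.0001
```

Request:
servo_tool(
  steps=[
    [0,0,1,0,0],
    [0,0,2,0,0],
  ],
)

```text
time_s: 8.0
ee_pos: [0.5363, 0.0075, 0.0407]
tcp_rot: [0.406, 3.108, -0.001]
force: [-0.5, -2.2, 0.6]
width: 0.0
```

Request:
servo_tool(
  steps=[
    [0,0,1,0,0],
    [0,0,2,0,0],
  ],
)

```text
time_s: 8.2
ee_pos: [0.5368, 0.0095, 0.0407]
tcp_rot: [0.406, 3.108, -0.001]
force: [-1.8, -2.7, 2.1]
width: 0.0001
```

Request:
servo_tool(
  steps=[
    [0,0,1,0,0],
    [0,0,2,0,0],
  ],
)

```text
time_s: 8.4
ee_pos: [0.5373, 0.0114, 0.0407]
tcp_rot: [0.406, 3.108, -0.001]
force: [-0.4, -2.9, 1.9]
width: 0.0003
```

Request:
servo_tool(
  steps=[
    [0,0,1,0,0],
    [0,0,2,0,0],
  ],
)

```text
time_s: 8.6
ee_pos: [0.5379, 0.0134, 0.0407]
tcp_rot: [0.406, 3.108, -0.001]
force: [-1.1, -3.5, 2.3]
width: -0.0001
```

Request:
servo_tool(
  steps=[
    [0,0,1,0,0],
    [0,0,2,0,0],
  ],
)

```text
time_s: 8.8
ee_pos: [0.5384, 0.0155, 0.0407]
tcp_rot: [0.406, 3.108, -0.001]
force: [-0.4, -2.4, 0.9]
width: 0.0003
```

Request:
servo_tool(
  steps=[
    [0,0,1,0,0],
    [0,0,2,0,0],
  ],
)

```text
time_s: 9.0
ee_pos: [0.5389, 0.0174, 0.0408]
tcp_rot: [0.406, 3.108, -0.001]
force: [-2.1, -4.0, 2.2]
width: -0.0002
```

Request:
servo_tool(
  steps=[
    [0,0,1,0,0],
    [0,0,2,0,0],
  ],
)

```text
time_s: 9.2
ee_pos: [0.5395, 0.0194, 0.0408]
tcp_rot: [0.406, 3.108, -0.001]
force: [-0.8, -3.9, 1.2]
width: -0.0001
```

Request:
servo_tool(
  steps=[
    [0,0,1,0,0],
    [0,0,2,0,0],
  ],
)

```text
time_s: 9.4
ee_pos: [0.54, 0.0214, 0.0408]
tcp_rot: [0.406, 3.108, -0.001]
force: [-2.2, -2.8, 2.2]
width: 0.0002
```

Request:
servo_tool(
  steps=[
    [0,0,1,0,0],
    [0,0,2,0,0],
  ],
)

```text
time_s: 9.6
ee_pos: [0.5403, 0.0225, 0.0408]
tcp_rot: [0.407, 3.108, -0.005]
force: [-1.5, -7.1, 2.7]
width: -0.0001
```

Request:
servo_tool(
  steps=[
    [0,0,1,0,0],
    [0,0,2,0,0],
  ],
)

```text
time_s: 9.8
ee_pos: [0.5403, 0.0226, 0.0408]
tcp_rot: [0.408, 3.108, -0.012]
force: [-2.3, -10.6, 2.7]
width: -0.0001
```

Request:
servo_tool(
  steps=[
    [0,0,1,0,0],
    [0,0,2,0,0],
    [0,0,3,0,0],
    [0,0,3,0,0],
  ],
)

```text
time_s: 10.2
ee_pos: [0.5403, 0.0228, 0.0408]
tcp_rot: [0.411, 3.109, -0.023]
force: [-3.7, -11.8, 3.5]
width: -0.0002
```

```bash
python3 look.py p5
```

```text
t10.20 pos [0.5403 0.0228 0.0408] F [ -3.7 -11.8   3.5] w -0.2 tool shift [ -0.5 -20.5   1.1] turn -0.002 yawnow 1.308 tilt [ 0.004 -0.015 -1.   ]
[-59.45579604   0.50937425  40.81229482]
```

View pics/p5.png

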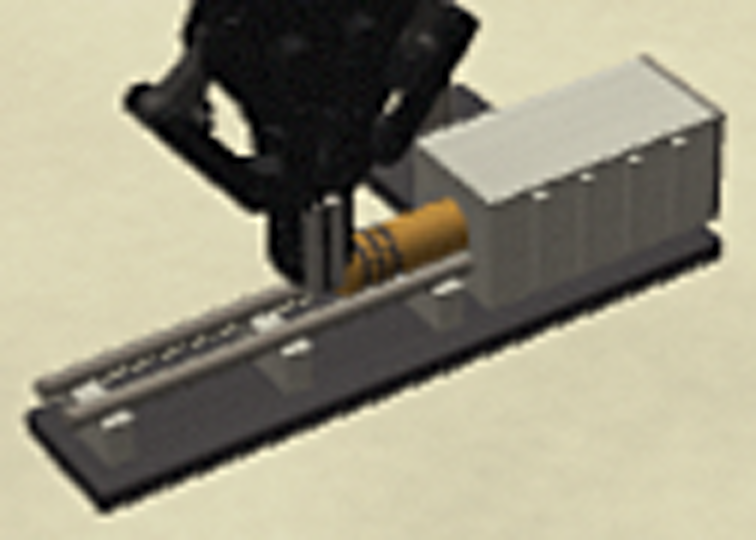

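Request:
servo_tool(
  steps=[
    [0,0,1,0,0],
    [0,0,2,0,0],
    [0,0,3,0,0],
    [0,0,4,0,0],
    [0,0,4,0,0],
  ],
)

```text
time_s: 10.75
ee_pos: [0.5405, 0.0233, 0.0408]
tcp_rot: [0.414, 3.109, -0.035]
force: [-3.9, -13.1, 4.5]
width: 0.0001
```

Request:
servo_tool(
  steps=[
    [0,0,2,0,0],
    [0,0,4,0,0],
    [0,0,5.5,0,0],
    [0,0,7,0,0],
    [0,0,8,0,0],
    [0,0,8,0,0],
  ],
)

```text
time_s: 11.35
ee_pos: [0.5416, 0.0274, 0.0409]
tcp_rot: [0.417, 3.11, -0.049]
force: [-3.2, -13.5, 5.0]
width: 0.0001
```

```bash
python3 look.py p6
```

```text
t11.35 pos [0.5416 0.0274 0.0409] F [ -3.2 -13.5   5. ] w 0.1 tool shift [ -0.6 -25.3   1.6] turn -0.006 yawnow 1.304 tilt [-0.    -0.031 -1.   ]
[-54.65155008   0.45930654  40.87487609]
```

View pics/p6.png

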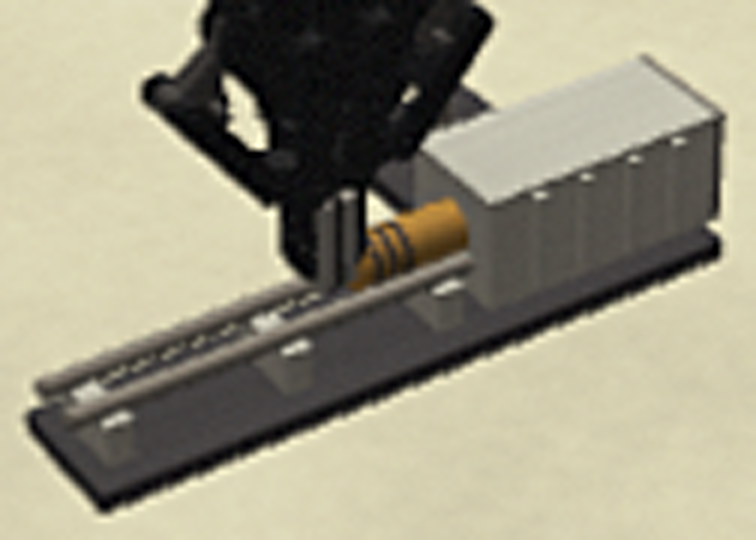

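Request:
servo_tool(
  steps=[
    [0,0,-5,0,0],
    [0,0,-12,0,0],
    [0,0,-20,0,0],
    [0,0,-25,-30,0],
    [0,0,-25,-70,0],
    [0,0,-25,-70,0],
  ],
)

```text
time_s: 12.0
ee_pos: [0.5386, 0.0052, 0.1161]
tcp_rot: [0.416, 3.101, -0.046]
force: [1.6, -0.4, -0.7]
width: 0.0002
```

```bash
python3 look.py p7; python3 - <<'E'
from h import *
x=np.load('head.npy')
go([.4653,-.2687,.06],x[2])
E
```

```text
t12.00 pos [0.5386 0.0052 0.1161] F [ 1.6 -0.4 -0.7] w 0.2 tool shift [ 3.5 -1.  76.1] turn -0.006 yawnow 1.304 tilt [ 0.008 -0.031 -0.999]
[-76.8754232   -2.30273347 116.13293101]
t12.05 pos [0.5373 0.0054 0.114 ] F [-0.9 -0.2 -0.6] w 0.1 tool shift [  -2.1 -281.7   62. ] turn -0.006 yawnow 1.304 tilt [ 0.005 -0.031 -1.   ]
```

View pics/p7.png

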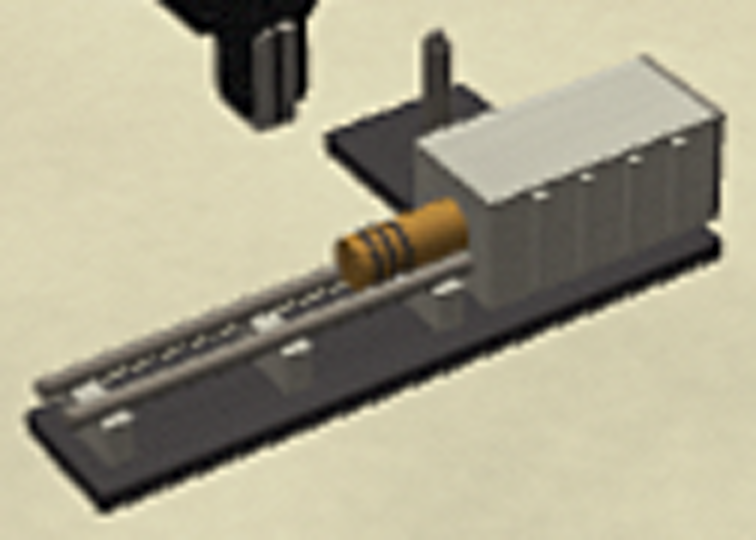

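Request:
servo_tool(
  steps=[
    [85,0,-25,0,0],
    [85,0,-65,0,0],
    [85,0,-105,0,0],
    [85,0,-145,0,0],
    [85,0,-185,0,0],
    [85,0,-225,0,0],
    [85,-2,-260,10,-0.006],
    [85,-2,-282,30,-0.006],
    [85,-2,-282,60,-0.006],
    [85,-2,-282,62,-0.006],
    [85,-2,-282,62,-0.006],
  ],
)

```text
time_s: 13.15
ee_pos: [0.4639, -0.2677, 0.0588]
tcp_rot: [0.407, 3.109, -0.043]
force: [-0.1, 0.6, 1.0]
width: 0.0852
```

```bash
python3 - <<'E'
from h import *
x=np.load('head.npy')
fs={c:vision.grab_frame(c) for c in ('scene','top')}
go([.4653,-.2687,.003],x[2])
a=cv2.resize(cv2.cvtColor(fs['scene']['pixels'],cv2.COLOR_RGB2BGR)[260:350,120:220],None,fx=5,fy=5,interpolation=cv2.INTER_CUBIC)
b=cv2.resize(cv2.cvtColor(fs['top']['pixels'],cv2.COLOR_RGB2BGR)[225:315,400:460],None,fx=5,fy=5,interpolation=cv2.INTER_CUBIC)
cv2.imwrite('pics/s1.png',np.hstack([a,b]))
E
```

```text
t13.25 pos [ 0.4656 -0.2685  0.0606] F [ 1.   0.4 -0.4] w 84.8 tool shift [ 1.   1.4 57.6] turn 0.001 yawnow 1.311 tilt [ 0.006 -0.031 -1.   ]
```

View pics/s1.png

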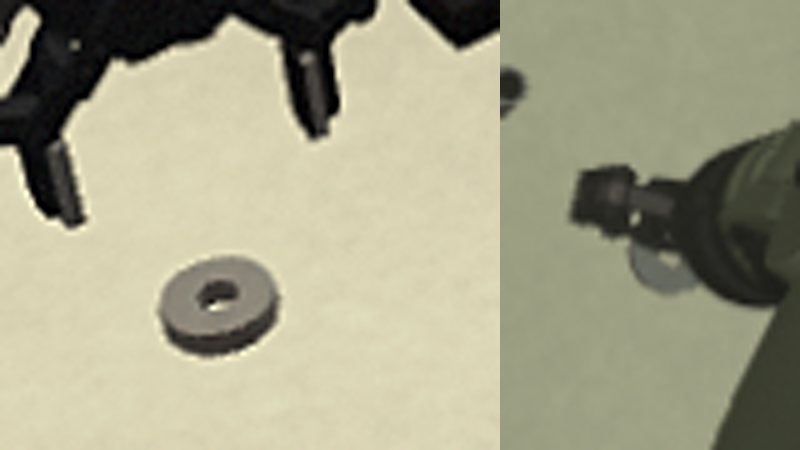

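```bash
python3 - <<'E'
from h import *
f=vision.grab_frame('scene')
for p in [(68,222),(318,134),(42,212),(300,125)]:
    print(p,atz(f,(120+p[0]/5-.4,260+p[1]/5-.4),.0736))
print('ring',atz(f,(120+220/5-.4,260+295/5-.4),.012))
print(manip.observe()['ee_pos'])
E
```

```text
(68, 222) [ 0.45860703 -0.3137691   0.0736    ]
(318, 134) [ 0.48676082 -0.22545666  0.0736    ]
(42, 212) [ 0.44684427 -0.31701966  0.0736    ]
(300, 125) [ 0.47748948 -0.22668168  0.0736    ]
ring [ 0.46688965 -0.2685735   0.012     ]
[ 0.46602465 -0.2688012   0.0610614 ]
```

Request:
servo_tool(
  steps=[
    [85,0,1,15,0],
    [85,0,1,30,0],
    [85,0,1,45,0],
    [85,0,1,54,0],
    [85,0,1,58,0],
    [85,0,1,58,0],
    [60,0,1,58,0],
    [50,0,1,58,0],
    [45,0,1,58,0],
  ],
)

```text
time_s: 14.2
ee_pos: [0.467, -0.2699, 0.0036]
tcp_rot: [0.405, 3.103, -0.048]
force: [0.6, 0.3, -0.8]
width: 0.0453
```

Request:
servo_tool(
  steps=[
    [30,0,0,0,0],
    [30,0,0,0,0],
    [30,0,0,0,0],
    [30,0,0,0,0],
    [30,0,0,0,0],
  ],
)

```text
time_s: 14.7
ee_pos: [0.4672, -0.27, 0.0042]
tcp_rot: [0.405, 3.103, -0.049]
force: [-0.7, 1.1, 6.6]
width: 0.0404
```

```bash
python3 - <<'E'
from h import *
x=np.load('head.npy')
go([.4653,-.2687,.003],x[2])
fs={c:vision.grab_frame(c) for c in ('scene','top')}
a=cv2.resize(cv2.cvtColor(fs['scene']['pixels'],cv2.COLOR_RGB2BGR)[260:350,120:220],None,fx=5,fy=5,interpolation=cv2.INTER_CUBIC)
b=cv2.resize(cv2.cvtColor(fs['top']['pixels'],cv2.COLOR_RGB2BGR)[225:315,400:460],None,fx=5,fy=5,interpolation=cv2.INTER_CUBIC)
cv2.imwrite('pics/s2.png',np.hstack([a,b]))
E
```

```text
t14.70 pos [ 0.4672 -0.27    0.0042] F [-0.7  1.1  6.6] w 40.4 tool shift [2.2 0.9 1.1] turn 0.001 yawnow 1.311 tilt [ 0.008 -0.033 -0.999]
```

View pics/s2.png

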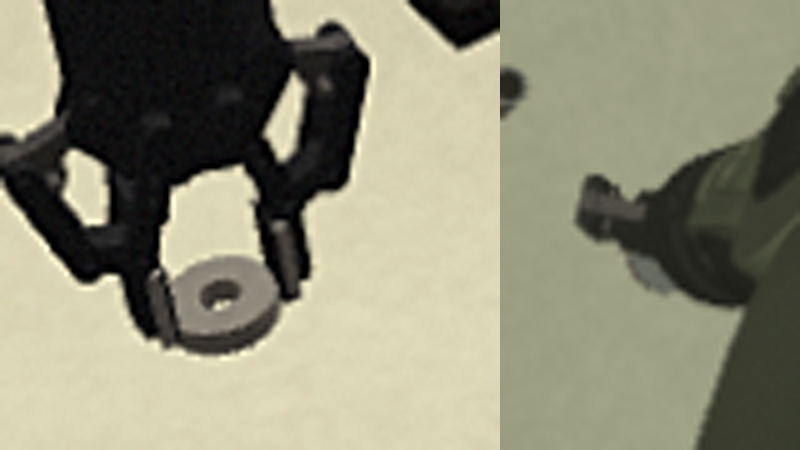

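```bash
python3 - <<'E'
from h import *
s=manip.observe(); Rm=R.from_rotvec(s['tcp_rot']).as_matrix()
f=vision.grab_frame('scene')
a=cv2.resize(cv2.cvtColor(f['pixels'],cv2.COLOR_RGB2BGR)[280:340,140:190],None,fx=10,fy=10,interpolation=cv2.INTER_CUBIC)
b=a.copy()
def q(P):
    p=proj(f,P+np.array([.0018,-.0003,0])); return ((p-[140,280]+.5)*10-.5).round().astype(int)
for sg in (1,-1):
  for r,col in ((-2,(0,0,255)),(-6,(0,255,0)),(-10,(255,0,0))):
    P=np.array([s['ee_pos']+Rm@np.array([xx,sg*20.2,r])/1000 for xx in (-11,11)])
    cv2.polylines(b,[q(P)],False,col,1)
th=np.linspace(0,6.28,60)
for z in (0,.012):
    cv2.polylines(b,[q(np.c_[.4653+.022*np.cos(th),-.2687+.022*np.sin(th),th*0+z])],True,(255,0,255),1)
cv2.imwrite('pics/s3.png',np.hstack([a,b])[:,:1000]); print(s['width'],s['force'])
E
```

```text
0.040449229906376546 [-1.96283433  1.87098067  6.32350331]
```

```bash
python3 -c "
import cv2;a=cv2.imread('pics/s3.png');print(a.shape);cv2.imwrite('pics/s3b.png',cv2.resize(a,(800,480)))"
```

```text
(600, 1000, 3)
```

View pics/s3b.png

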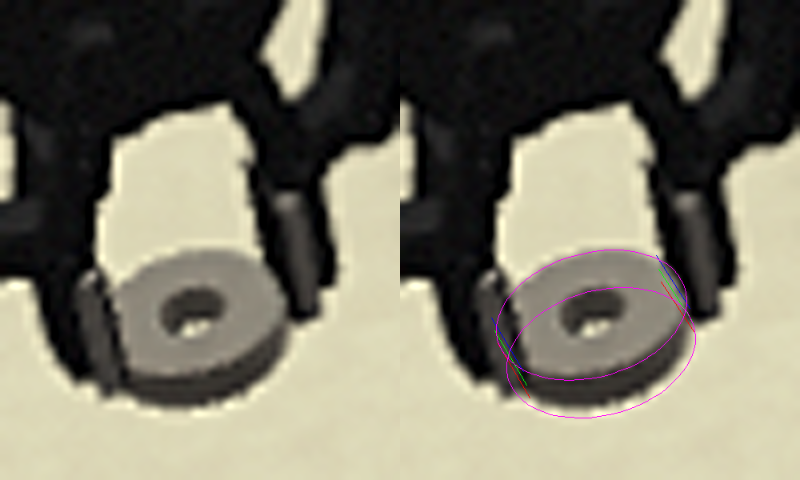

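Request:
servo_tool(
  steps=[
    [55,0,0,0,0],
    [55,-1,0,0,0],
    [55,-2,0,1,0],
    [55,-2,0,3,0],
    [55,-2,0,4,0],
    [55,-2,0,4,0],
  ],
)

```text
time_s: 15.45
ee_pos: [0.4689, -0.2705, -0.0001]
tcp_rot: [0.405, 3.104, -0.048]
force: [0.2, 0.6, 0.7]
width: 0.0547
```

```bash
cat > crop.py <<'E'
from h import *
import sys
# crop.py name cam c0 r0 w h scale
n,c=sys.argv[1:3]; c0,r0,w,h=map(int,sys.argv[3:7]); k=float(sys.argv[7])
f=vision.grab_frame(c)
cv2.imwrite('pics/%s.png'%n,cv2.resize(cv2.cvtColor(f['pixels'],cv2.COLOR_RGB2BGR)[r0:r0+h,c0:c0+w],None,fx=k,fy=k,interpolation=cv2.INTER_CUBIC))
s=manip.observe(); go(s['ee_pos'],1.3095)
E
python3 crop.py s4 scene 130 270 70 70 8
```

```text
t15.50 pos [ 0.4689 -0.2706 -0.    ] F [ 0.1  0.5 -0.3] w 55.0 tool shift [0. 0. 0.] turn 0.001 yawnow 1.311 tilt [ 0.007 -0.032 -0.999]
```

View pics/s4.png

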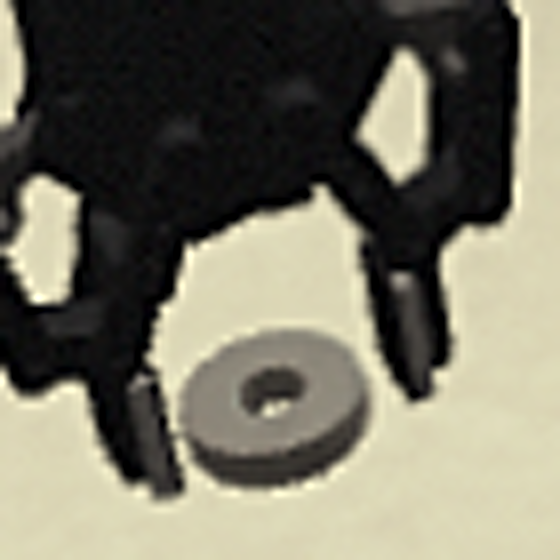

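Request:
servo_tool(
  steps=[
    [55,2,0,0,0],
    [55,4,0,0,0],
    [55,4,0,0,0],
    [46,4,0,0,0],
    [30,4,0,0,0],
    [30,4,0,0,0],
    [30,4,0,0,0],
    [30,4,0,0,0],
  ],
)

```text
time_s: 16.3
ee_pos: [0.4651, -0.2696, 0.0005]
tcp_rot: [0.405, 3.103, -0.049]
force: [-1.1, 1.7, 5.7]
width: 0.0408
```

```bash
python3 crop.py s5 scene 130 270 70 70 8
```

```text
t16.35 pos [ 0.4652 -0.2696  0.0005] F [-2.4  1.2  6.2] w 41.0 tool shift [0. 0. 0.] turn 0.001 yawnow 1.311 tilt [ 0.008 -0.032 -0.999]
```

View pics/s5.png

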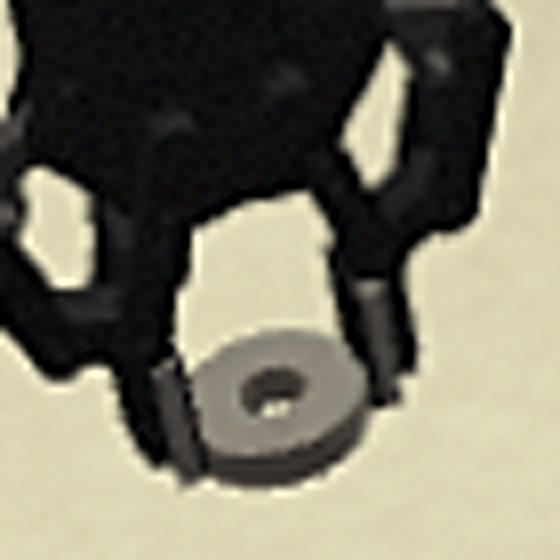

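Request:
servo_tool(
  steps=[
    [30,0,0,-5,0],
    [30,0,0,-20,0],
    [30,0,0,-50,0],
    [30,0,0,-90,0],
    [30,0,0,-100,0],
    [30,0,0,-100,0],
  ],
)

```text
time_s: 16.95
ee_pos: [0.4657, -0.2672, 0.1024]
tcp_rot: [0.405, 3.099, -0.052]
force: [0.4, 0.2, -2.1]
width: 0.0407
```

```bash
python3 crop.py s6 scene 130 190 100 100 6; python3 - <<'E'
from h import *
go([.487,.1504,.11],1.3095)
E
```

```text
t17.00 pos [ 0.4647 -0.2665  0.1008] F [ 0.1  0.2 -1.5] w 40.4 tool shift [0. 0. 0.] turn 0.001 yawnow 1.311 tilt [ 0.009 -0.033 -0.999]
t17.00 pos [ 0.4647 -0.2665  0.1008] F [ 0.1  0.2 -1.5] w 40.4 tool shift [ 85.2 408.2 -22.9] turn 0.001 yawnow 1.311 tilt [ 0.009 -0.033 -0.999]
```

View pics/s6.png

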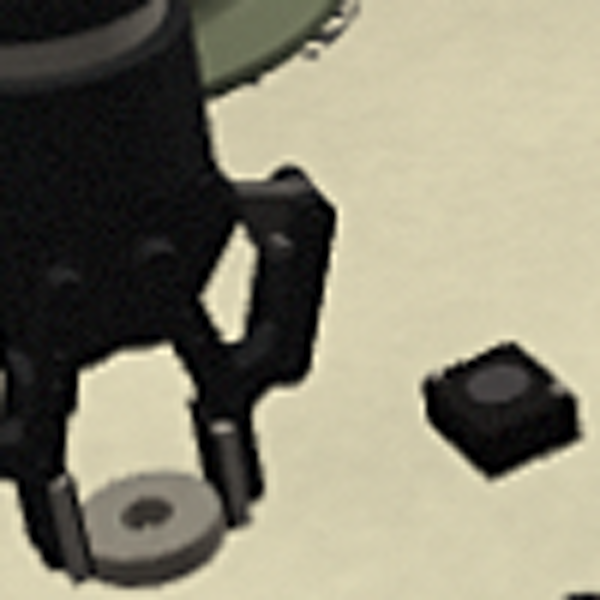

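Request:
servo_tool(
  steps=[
    [30,5,25,-5,0],
    [30,12,60,-10,0],
    [30,20,100,-16,0],
    [30,28,140,-20,0],
    [30,37,180,-23,0],
    [30,46,220,-23,0],
    [30,54,260,-23,0],
    [30,62,300,-23,0],
    [30,70,340,-23,0],
    [30,78,375,-23,0],
    [30,85,400,-23,0],
    [30,85,408,-23,0],
  ],
)

```text
time_s: 18.2
ee_pos: [0.4853, 0.1522, 0.108]
tcp_rot: [0.4, 3.106, -0.051]
force: [-0.8, -0.8, -0.8]
width: 0.0408
```

Request:
servo_tool(
  steps=[
    [30,0,0,0,0],
    [30,0,0,0,0],
  ],
)

```text
time_s: 18.4
ee_pos: [0.4843, 0.1514, 0.1068]
tcp_rot: [0.401, 3.109, -0.053]
force: [-0.3, 0.4, -1.3]
width: 0.0407
```

```bash
python3 crop.py s7 scene 270 150 110 90 7;  python3 crop.py s8 top 230 210 90 90 7; python3 - <<'E'
from h import *
go([.487,.1504,.075],1.3095)
E
```

```text
t18.45 pos [0.4846 0.1511 0.1072] F [ 0.1 -0.1 -1.4] w 40.7 tool shift [0. 0. 0.] turn 0.004 yawnow 1.313 tilt [ 0.003 -0.034 -0.999]
t18.50 pos [0.4849 0.151  0.1075] F [ 0.  -0.6 -0.6] w 40.9 tool shift [0. 0. 0.] turn 0.003 yawnow 1.313 tilt [ 0.004 -0.034 -0.999]
t18.50 pos [0.4849 0.151  0.1075] F [ 0.  -0.6 -0.6] w 40.9 tool shift [-1.8  1.  32.5] turn 0.003 yawnow 1.313 tilt [ 0.004 -0.034 -0.999]
```

View pics/s7.png

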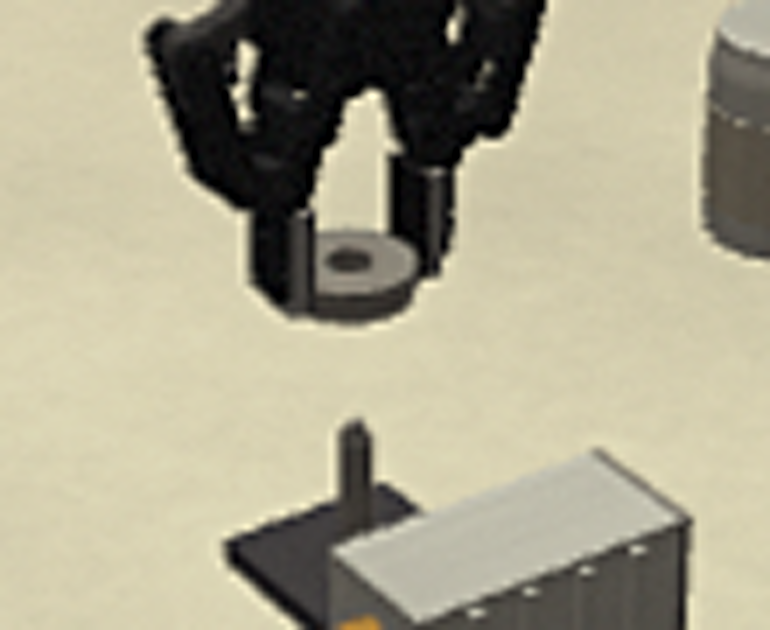

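View pics/s8.png

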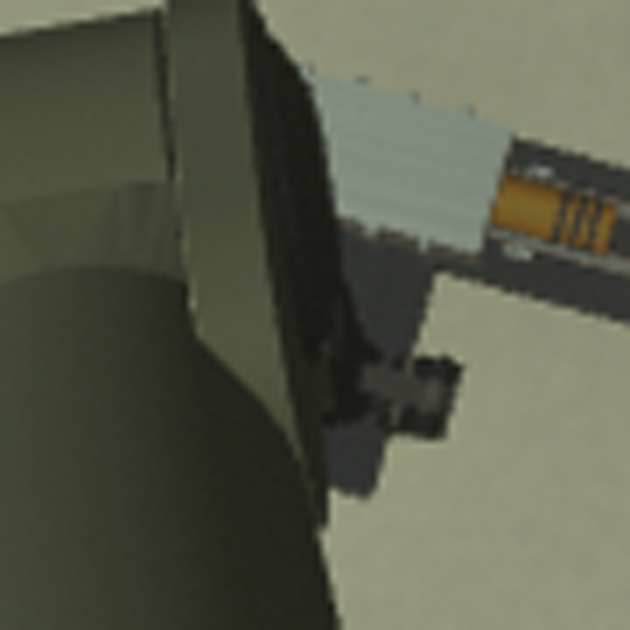

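```bash
python3 - <<'E'
from h import *
f=vision.grab_frame('scene')
P=lambda u,v:(269.5+(u+.5)/7,149.5+(v+.5)/7)
s=manip.observe()
z=s['ee_pos'][2]-.0005+.012
print('ring',atz(f,P(350,260),z), 'outer centre', s['ee_pos'])
print('stud',atz(f,P(355,423),.06),atz(f,P(355,430),.057))
E
```

```text
ring [0.48692955 0.15059197 0.11922486] outer centre [0.48513147 0.15105345 0.10772486]
stud [0.48811539 0.15054277 0.06      ] [0.48770168 0.15095995 0.057     ]
```

```bash
python3 - <<'E'
from h import *
for z in (.068,.055,.013): go([.4862,.1511,z],1.3095)
E
```

```text
t18.55 pos [0.4851 0.1511 0.1077] F [-0.   0.5 -0.6] w 40.7 tool shift [-0.5  1.6 39.7] turn 0.003 yawnow 1.313 tilt [ 0.004 -0.034 -0.999]
t18.55 pos [0.4851 0.1511 0.1077] F [-0.   0.5 -0.6] w 40.7 tool shift [-0.4  2.  52.7] turn 0.003 yawnow 1.313 tilt [ 0.004 -0.034 -0.999]
t18.55 pos [0.4851 0.1511 0.1077] F [-0.   0.5 -0.6] w 40.7 tool shift [ 0.2  3.3 94.7] turn 0.003 yawnow 1.313 tilt [ 0.004 -0.034 -0.999]
```

Request:
servo_tool(
  steps=[
    [30,-0.5,0.5,10,0.003],
    [30,-0.5,1,25,0.003],
    [30,-0.5,1.5,36,0.003],
    [30,-0.5,1.6,40,0.003],
    [30,-0.5,1.6,40,0.003],
    [30,-0.5,1.6,40,0.003],
  ],
)

```text
time_s: 19.15
ee_pos: [0.4864, 0.151, 0.0679]
tcp_rot: [0.408, 3.106, -0.052]
force: [0.4, -0.2, -0.3]
width: 0.0408
```

```bash
python3 crop.py s9 scene 290 180 70 60 10
```

```text
t19.20 pos [0.4866 0.1511 0.0681] F [-0.4 -0.1 -0.5] w 40.7 tool shift [0. 0. 0.] turn 0.0 yawnow 1.31 tilt [ 0.005 -0.034 -0.999]
```

View pics/s9.png

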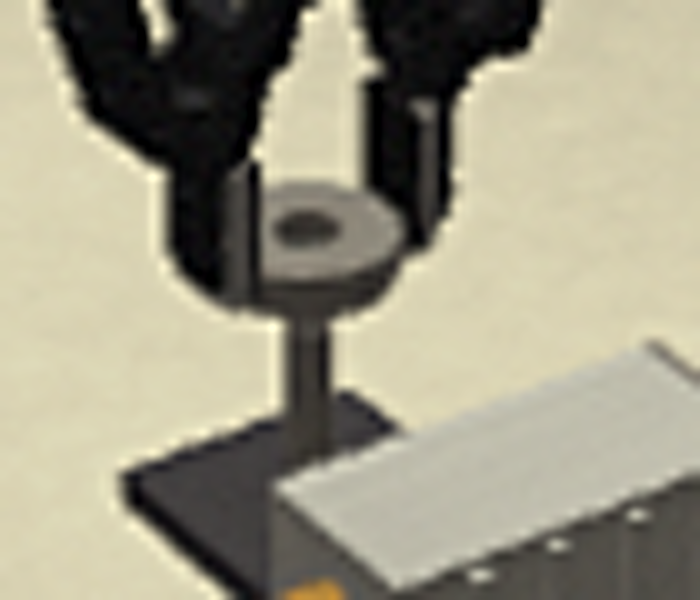

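Request:
servo_tool(
  steps=[
    [30,0,0.1,3,0],
    [30,0,0.2,6,0],
    [30,0,0.3,9,0],
    [30,0.1,0.4,12,0],
    [30,0.1,0.5,15,0],
    [30,0.1,0.5,15,0],
  ],
)

```text
time_s: 19.8
ee_pos: [0.4863, 0.1511, 0.0525]
tcp_rot: [0.407, 3.106, -0.052]
force: [0.3, 0.6, -0.4]
width: 0.0408
```

```bash
python3 crop.py s10 scene 290 180 70 60 10; python3 -c "
from h import *
go([.4866,.1511,.012],1.3095)"
```

```text
t19.85 pos [0.4864 0.1511 0.0528] F [ 0.1 -0.1 -0.4] w 40.9 tool shift [0. 0. 0.] turn 0.0 yawnow 1.31 tilt [ 0.004 -0.034 -0.999]
t19.85 pos [0.4864 0.1511 0.0528] F [ 0.1 -0.1 -0.4] w 40.9 tool shift [ 0.4  1.3 40.7] turn 0.0 yawnow 1.31 tilt [ 0.004 -0.034 -0.999]
```

View pics/s10.png

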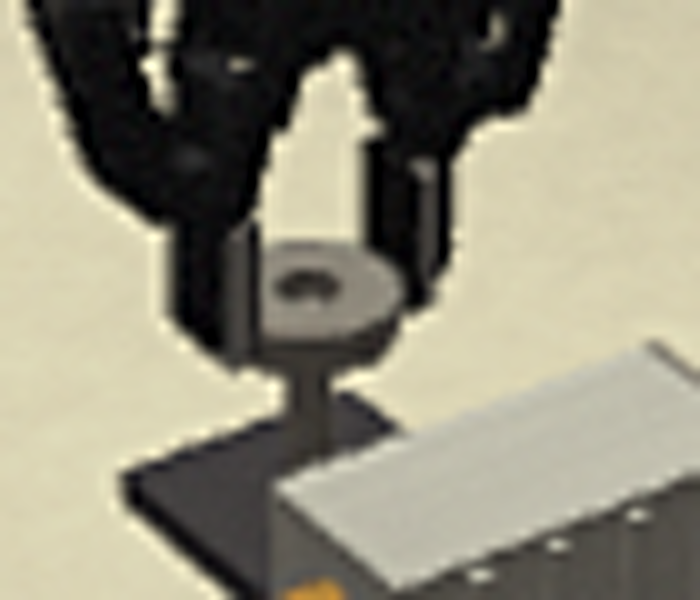

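Request:
servo_tool(
  steps=[
    [30,0,0.2,5,0],
    [30,0,0.3,10,0],
    [30,0.1,0.5,15,0],
    [30,0.1,0.7,20,0],
    [30,0.1,0.9,25,0],
    [30,0.1,1.1,30,0],
    [30,0.1,1.2,34,0],
    [30,0.1,1.2,34,0],
  ],
)

```text
time_s: 20.65
ee_pos: [0.4864, 0.151, 0.0181]
tcp_rot: [0.408, 3.107, -0.052]
force: [-0.7, -0.2, -1.2]
width: 0.041
```

Request:
servo_tool(
  steps=[
    [30,0,0,2,0],
    [30,0,0.1,4,0],
    [30,0,0.2,6,0],
    [30,0,0.2,6,0],
  ],
)

```text
time_s: 21.05
ee_pos: [0.4863, 0.151, 0.0119]
tcp_rot: [0.408, 3.107, -0.052]
force: [-0.7, -0.2, -0.3]
width: 0.0407
```

```bash
python3 crop.py s11 scene 290 180 70 60 10
```

```text
t21.10 pos [0.4863 0.151  0.012 ] F [ 0.6  0.2 -0.8] w 40.6 tool shift [0. 0. 0.] turn 0.0 yawnow 1.31 tilt [ 0.003 -0.034 -0.999]
```

View pics/s11.png

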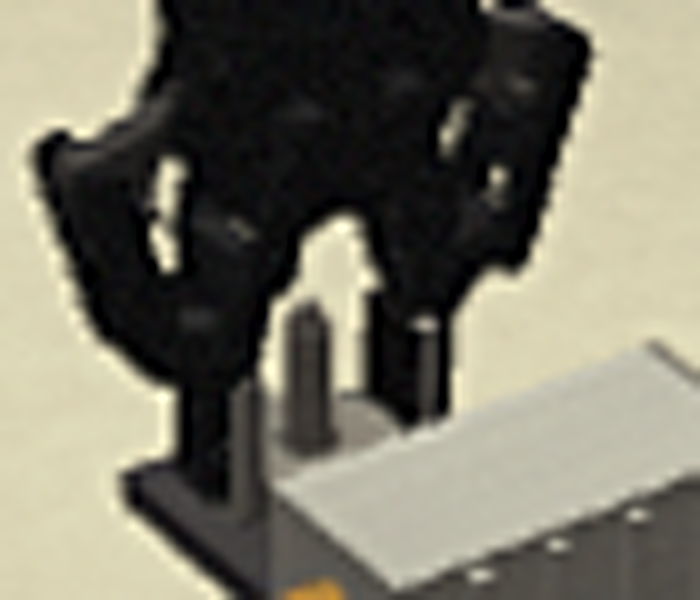

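Request:
servo_tool(
  steps=[
    [50,0,0,0,0],
    [60,0,0,0,0],
    [62,0,0,0,0],
    [62,0,0,-3,0],
    [62,0,-0.3,-10,0],
    [62,0,-1,-30,0],
    [62,0,-2,-60,0],
    [62,0,-3,-95,0],
    [62,0,-3,-95,0],
  ],
)

```text
time_s: 22.0
ee_pos: [0.4887, 0.152, 0.1119]
tcp_rot: [0.407, 3.099, -0.048]
force: [0.6, 0.4, -0.3]
width: 0.0622
```

```bash
python3 crop.py s12 scene 290 180 70 60 10; python3 -c "
from h import *
go([.6300,-.3083,.10],1.3095)"
```

```text
t22.05 pos [0.4875 0.1518 0.1099] F [-0.1 -0.6  0. ] w 61.9 tool shift [0. 0. 0.] turn 0.0 yawnow 1.31 tilt [ 0.009 -0.033 -0.999]
t22.05 pos [0.4875 0.1518 0.1099] F [-0.1 -0.6  0. ] w 61.9 tool shift [-256.1 -407.2   26.4] turn 0.0 yawnow 1.31 tilt [ 0.009 -0.033 -0.999]
```

View pics/s12.png

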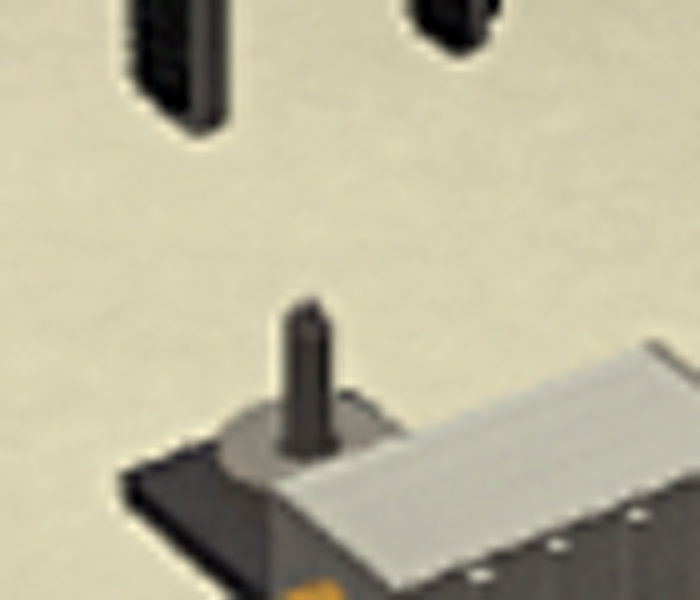

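Request:
servo_tool(
  steps=[
    [62,-12,-20,0,0],
    [62,-35,-54,0,0],
    [62,-58,-90,3,0],
    [62,-82,-130,5,0],
    [62,-106,-168,7,0],
    [62,-131,-208,9,0],
    [62,-155,-247,11,0],
    [62,-180,-286,13,0],
    [62,-204,-325,14,0],
    [62,-228,-364,16,0],
    [62,-250,-398,18,0],
    [62,-256,-407,26,0],
  ],
)

```text
time_s: 23.25
ee_pos: [0.6308, -0.3129, 0.1001]
tcp_rot: [0.413, 3.099, -0.053]
force: [-0.0, 0.3, 0.1]
width: 0.0621
```

Request:
servo_tool(
  steps=[
    [62,0,0,0,0],
    [62,0,0,0,0],
  ],
)

```text
time_s: 23.45
ee_pos: [0.6297, -0.312, 0.0986]
tcp_rot: [0.414, 3.101, -0.05]
force: [-0.5, 0.4, -0.1]
width: 0.062
```

```bash
python3 crop.py c1 scene 150 290 110 110 5; python3 crop.py c2 top 400 170 90 90 5;python3 -c "
from h import *
go([.6300,-.3083,.04],1.3095)
a=cv2.imread('pics/c1.png');b=cv2.imread('pics/c2.png');o=np.zeros((550,800,3),np.uint8);o[:,:550]=a;o[:450,550:]=b[:,:250];cv2.imwrite('pics/c3.png',o)"
```

```text
t23.50 pos [ 0.63   -0.3114  0.0992] F [ 0.2  0.4 -0.1] w 61.7 tool shift [0. 0. 0.] turn -0.003 yawnow 1.306 tilt [ 0.009 -0.034 -0.999]
t23.55 pos [ 0.6303 -0.3112  0.0997] F [ 0.6  0.1 -0. ] w 62.1 tool shift [0. 0. 0.] turn -0.003 yawnow 1.307 tilt [ 0.009 -0.034 -0.999]
t23.55 pos [ 0.6303 -0.3112  0.0997] F [ 0.6  0.1 -0. ] w 62.1 tool shift [ 2.1  4.5 59.6] turn -0.003 yawnow 1.307 tilt [ 0.009 -0.034 -0.999]
```

View pics/c3.png

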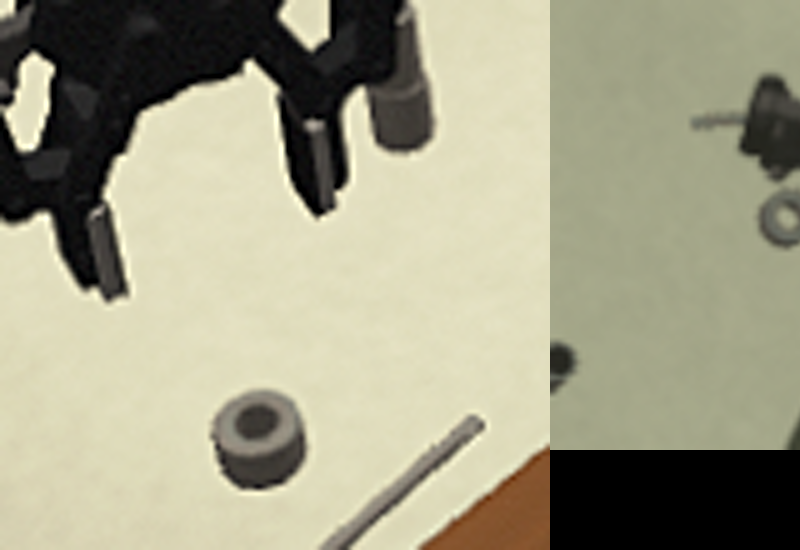

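```bash
python3 - <<'E'
from h import *
f=vision.grab_frame('scene')
P=lambda u,v:(149.5+(u+.5)/5,289.5+(v+.5)/5)
print('shaft',[atz(f,P(*p),.01).round(3).tolist() for p in ((480,425),(330,545),(475,422))])
print('collar',atz(f,P(258,423),.018), atz(f,P(258,423),.018))
s=manip.observe();Rm=R.from_rotvec(s['tcp_rot']).as_matrix()
for sy in (31,45,-31,-45): print(sy,(np.array([.6298,-.3081,0])+Rm@[0,sy/1000,0]).round(3))
E
```

```text
shaft [[0.681, -0.257, 0.01], [0.682, -0.322, 0.01], [0.679, -0.258, 0.01]]
collar [ 0.63152075 -0.30931174  0.018     ] [ 0.63152075 -0.30931174  0.018     ]
31 [ 0.638 -0.278 -0.001]
45 [ 0.642 -0.265 -0.001]
-31 [ 0.622 -0.338  0.001]
-45 [ 0.618 -0.352  0.001]
```

Request:
servo_tool(
  steps=[
    [62,1,2,15,-0.003],
    [62,2,4,35,-0.003],
    [62,2.5,4.8,55,-0.003],
    [62,3,5.3,75,-0.003],
    [62,3,5.5,90,-0.003],
    [62,3,5.6,96,-0.003],
    [62,3,5.6,96,-0.003],
    [62,3,5.6,96,-0.003],
  ],
)

```text
time_s: 24.4
ee_pos: [0.6307, -0.3084, 0.0049]
tcp_rot: [0.405, 3.099, -0.052]
force: [-0.3, 0.3, 0.0]
width: 0.0619
```

```bash
python3 crop.py c4 scene 160 330 80 70 8; python3 -c "
from h import *
go([.6299,-.3085,.0025],1.3095)"
```

```text
t24.45 pos [ 0.6309 -0.3086  0.0051] F [ 0.3 -0.1 -0.2] w 61.9 tool shift [0. 0. 0.] turn 0.001 yawnow 1.31 tilt [ 0.012 -0.036 -0.999]
t24.45 pos [ 0.6309 -0.3086  0.0051] F [ 0.3 -0.1 -0.2] w 61.9 tool shift [ 1.1 -0.   2.6] turn 0.001 yawnow 1.31 tilt [ 0.012 -0.036 -0.999]
```

View pics/c4.png

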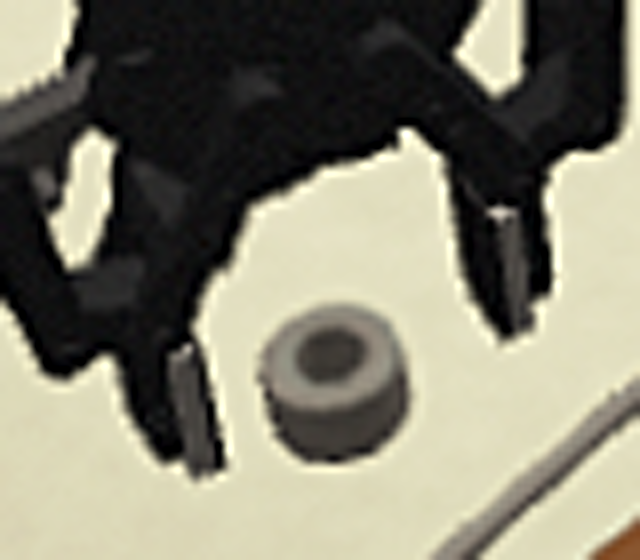

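Request:
servo_tool(
  steps=[
    [62,0.5,0,1,0],
    [62,1,0,2,0],
    [45,1,0,2,0],
    [36,1,0,2,0],
    [30,1,0,2,0],
    [15,1,0,2,0],
    [15,1,0,2,0],
    [15,1,0,2,0],
    [15,1,0,2,0],
    [15,1,0,2,0],
  ],
)

```text
time_s: 25.45
ee_pos: [0.6301, -0.3087, 0.0038]
tcp_rot: [0.406, 3.098, -0.054]
force: [-2.2, 0.8, 5.6]
width: 0.0276
```

```bash
python3 crop.py c5 scene 160 330 80 70 8
```

```text
t25.50 pos [ 0.6301 -0.3087  0.0038] F [-2.3  0.7  5.5] w 27.8 tool shift [0. 0. 0.] turn 0.001 yawnow 1.31 tilt [ 0.012 -0.036 -0.999]
```

View pics/c5.png

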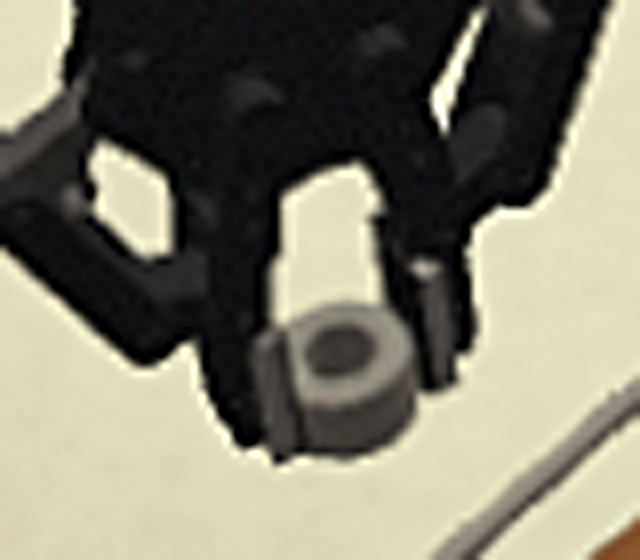

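Request:
servo_tool(
  steps=[
    [15,0,0,-5,0],
    [15,0,0,-20,0],
    [15,0,0,-50,0],
    [15,0,0,-90,0],
    [15,0,0,-110,0],
    [15,0,0,-110,0],
  ],
)

```text
time_s: 26.1
ee_pos: [0.6315, -0.306, 0.119]
tcp_rot: [0.404, 3.091, -0.058]
force: [0.1, -0.7, 0.5]
width: 0.0275
```

```bash
python3 -c "
from h import *
go([.4866,.1511,.115],1.3095)"
```

```text
t26.10 pos [ 0.6315 -0.306   0.119 ] F [ 0.1 -0.7  0.5] w 27.5 tool shift [257.4 404.3 -17.1] turn 0.001 yawnow 1.31 tilt [ 0.019 -0.04  -0.999]
```

```bash
python3 -c "
from h import *
for i in range(5): vision.grab_frame('scene')
go([.4866,.1511,.115],1.3095)"
```

```text
t26.35 pos [ 0.6277 -0.3041  0.1119] F [-0.7  0.5 -0.7] w 27.7 tool shift [253.3 403.2 -20.1] turn 0.001 yawnow 1.31 tilt [ 0.009 -0.034 -0.999]
```

Request:
servo_tool(
  steps=[
    [15,12,20,-2,0],
    [15,35,55,-5,0],
    [15,58,92,-8,0],
    [15,82,130,-10,0],
    [15,106,168,-12,0],
    [15,131,208,-14,0],
    [15,155,247,-16,0],
    [15,180,286,-18,0],
    [15,204,325,-20,0],
    [15,228,363,-20,0],
    [15,246,392,-20,0],
    [15,253,403,-20,0],
  ],
)

```text
time_s: 27.55
ee_pos: [0.4845, 0.1533, 0.1137]
tcp_rot: [0.401, 3.105, -0.052]
force: [0.2, -0.3, -1.9]
width: 0.0278
```

```bash
python3 -c "
from h import *
for i in range(5): vision.grab_frame('scene')"
python3 crop.py c6 scene 290 140 80 80 8; python3 -c "
from h import *
go([.4866,.1511,.115],1.3095)"
```

```text
t27.85 pos [0.4874 0.1495 0.1147] F [ 1.   0.  -0.7] w 27.5 tool shift [0. 0. 0.] turn -0.001 yawnow 1.308 tilt [ 0.009 -0.035 -0.999]
t27.85 pos [0.4874 0.1495 0.1147] F [ 1.   0.  -0.7] w 27.5 tool shift [ 1.1  1.3 -0.4] turn -0.001 yawnow 1.308 tilt [ 0.009 -0.035 -0.999]
```

View pics/c6.png

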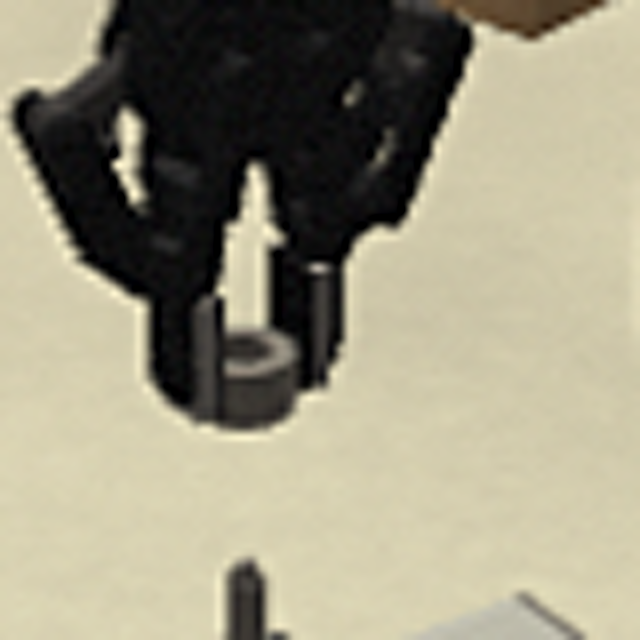

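```bash
python3 - <<'E'
from h import *
f=vision.grab_frame('scene'); s=manip.observe()
P=lambda u,v:(289.5+(u+.5)/8,139.5+(v+.5)/8)
Q=lambda X:((proj(f,X)-[290,140]+.5)*8-.5)
zb=s['ee_pos'][2]-.0038
print('pos',s['ee_pos'])
print('ring',atz(f,P(252,353),zb+.018),'stud',atz(f,P(246,566),.06))
b=cv2.resize(cv2.cvtColor(f['pixels'],cv2.COLOR_RGB2BGR)[140:220,290:370],None,fx=8,fy=8,interpolation=cv2.INTER_CUBIC)
th=np.linspace(0,6.28,80)
c=s['ee_pos'][:2]+[.0018,0]
for r,z in ((.015,zb),(.015,zb+.018),(.0075,zb+.018)):
    cv2.polylines(b,[Q(np.c_[c[0]+r*np.cos(th),c[1]+r*np.sin(th),th*0+z]).round().astype(int)],True,(255,0,255),1)
st=np.array([.4880,.1507])
for r,z in ((.006,.054),(.003,.06)):
    cv2.polylines(b,[Q(np.c_[st[0]+r*np.cos(th),st[1]+r*np.sin(th),th*0+z]).round().astype(int)],True,(0,0,255),1)
cv2.imwrite('pics/c7.png',b)
E
```

```text
pos [0.48736602 0.14948574 0.11474487]
ring [0.49216115 0.14973525 0.12894487] stud [0.48904704 0.14957286 0.06      ]
```

View pics/c7.png

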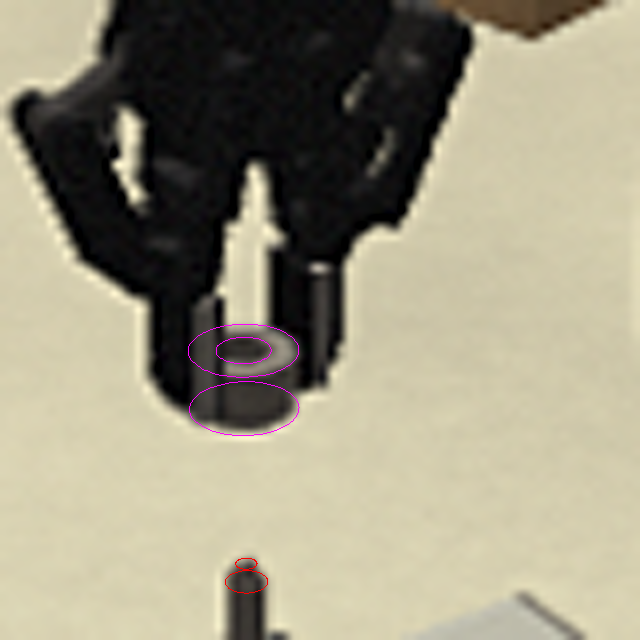

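```bash
python3 - <<'E'
from h import *
go([.4864,.1509,.074],1.3095)
E
```

```text
t27.90 pos [0.4874 0.1495 0.1147] F [ 0.2  0.1 -1.3] w 27.8 tool shift [ 2.   2.4 40.7] turn -0.002 yawnow 1.308 tilt [ 0.009 -0.035 -0.999]
```

Request:
servo_tool(
  steps=[
    [15,1,1,10,-0.002],
    [15,2,2,20,-0.002],
    [15,2,2.2,30,-0.002],
    [15,2,2.4,37,-0.002],
    [15,2,2.4,40.5,-0.002],
    [15,2,2.4,40.5,-0.002],
    [15,2,2.4,40.5,-0.002],
  ],
)

```text
time_s: 28.6
ee_pos: [0.4866, 0.151, 0.0742]
tcp_rot: [0.406, 3.101, -0.052]
force: [-0.1, 0.1, -0.2]
width: 0.0279
```

```bash
python3 - <<'E'
from h import *
f=vision.grab_frame('scene'); s=manip.observe(); go(s['ee_pos'],1.3095)
c0,r0=285,165
Q=lambda X:((proj(f,X)-[c0,r0]+.5)*9-.5)
zb=s['ee_pos'][2]-.0038
b=cv2.resize(cv2.cvtColor(f['pixels'],cv2.COLOR_RGB2BGR)[r0:r0+66,c0:c0+66],None,fx=9,fy=9,interpolation=cv2.INTER_CUBIC)
cv2.imwrite('pics/c8.png',b)
E
```

```text
t28.65 pos [0.4868 0.151  0.0744] F [ 0.2 -0.4 -0.8] w 27.9 tool shift [0. 0. 0.] turn 0.001 yawnow 1.31 tilt [ 0.01  -0.035 -0.999]
```

View pics/c8.png

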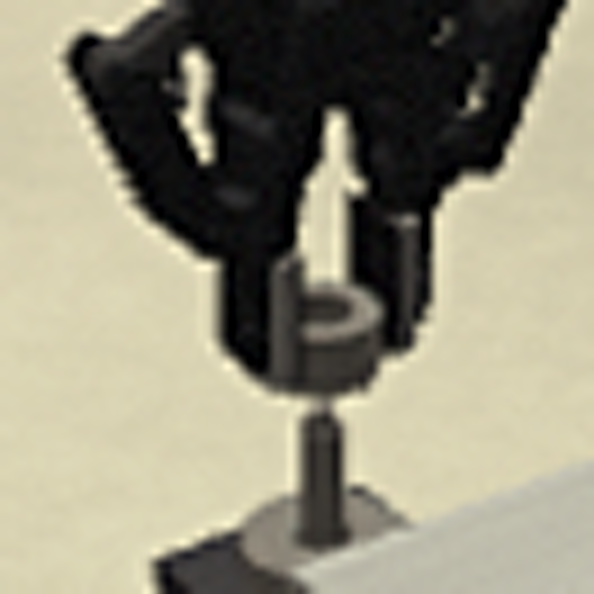

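Request:
servo_tool(
  steps=[
    [15,0.3,-0.3,3,0],
    [15,0.4,-0.3,6,0],
    [15,0.5,-0.2,9,0],
    [15,0.5,-0.1,12,0],
    [15,0.6,0,14,0],
    [15,0.6,0,14,0],
  ],
)

```text
time_s: 29.25
ee_pos: [0.486, 0.1507, 0.06]
tcp_rot: [0.406, 3.101, -0.052]
force: [-0.3, 0.4, -0.8]
width: 0.0277
```

```bash
python3 crop.py c9 scene 285 165 66 66 9
```

```text
t29.30 pos [0.4861 0.1507 0.0602] F [-0.2  0.5 -1.1] w 28.1 tool shift [0. 0. 0.] turn 0.001 yawnow 1.31 tilt [ 0.009 -0.035 -0.999]
```

View pics/c9.png

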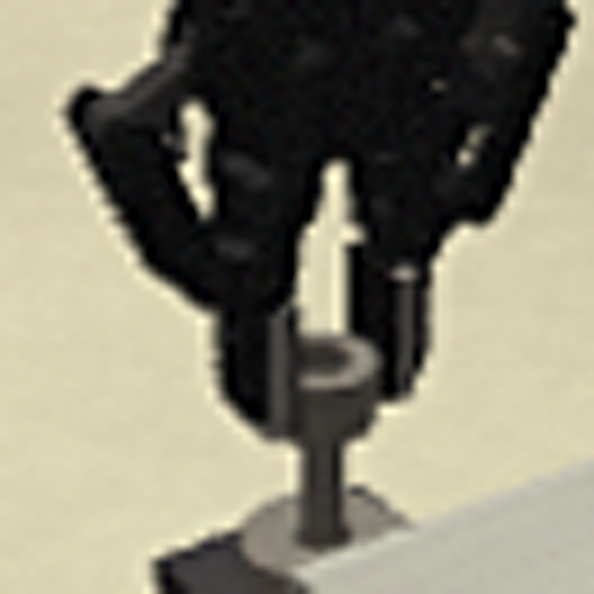

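Ring bottom is about 3 mm below the stud's tip with no force; going on slowly.

Request:
servo_tool(
  steps=[
    [15,0,0.1,2,0],
    [15,0.1,0.1,4,0],
    [15,0.1,0.2,6,0],
    [15,0.1,0.2,8,0],
    [15,0.1,0.2,8,0],
  ],
)

```text
time_s: 29.8
ee_pos: [0.4859, 0.1505, 0.0519]
tcp_rot: [0.406, 3.101, -0.052]
force: [0.4, -0.4, -0.1]
width: 0.0273
```

```bash
python3 crop.py c10 scene 285 165 66 66 9
```

```text
t29.85 pos [0.486  0.1506 0.0521] F [ 0.1 -1.1 -0.8] w 27.8 tool shift [0. 0. 0.] turn 0.001 yawnow 1.31 tilt [ 0.009 -0.035 -0.999]
```

View pics/c10.png

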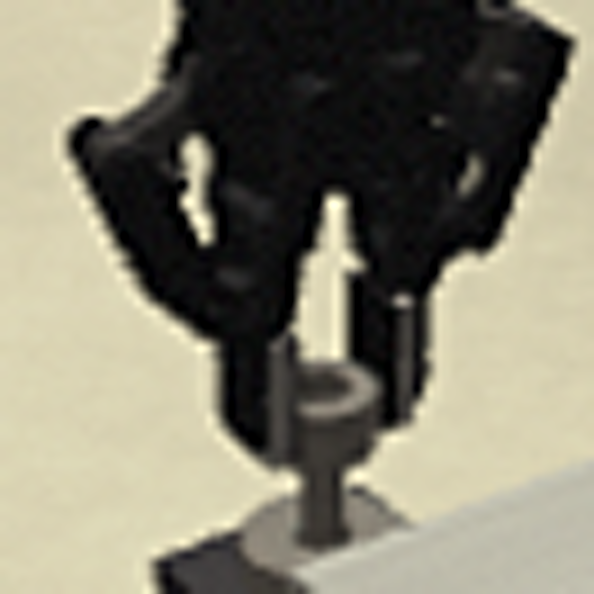

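Request:
servo_tool(
  steps=[
    [15,0.1,0.1,4,0],
    [15,0.2,0.3,8,0],
    [15,0.2,0.4,12,0],
    [15,0.3,0.5,16,0],
    [15,0.4,0.6,20,0],
    [15,0.4,0.7,23,0],
    [15,0.4,0.7,23,0],
  ],
)

```text
time_s: 30.55
ee_pos: [0.4856, 0.1505, 0.0285]
tcp_rot: [0.406, 3.102, -0.053]
force: [0.7, 0.6, -0.9]
width: 0.028
```

Request:
servo_tool(
  steps=[
    [15,0,0,1,0],
    [15,0,0.1,2,0],
    [15,0,0.1,3,0],
    [15,0,0.1,3,0],
  ],
)

```text
time_s: 30.95
ee_pos: [0.4858, 0.1505, 0.0257]
tcp_rot: [0.406, 3.102, -0.053]
force: [-0.7, 0.2, 2.1]
width: 0.0275
```

```bash
python3 crop.py c11 scene 285 165 66 66 9
```

```text
t31.00 pos [0.4858 0.1505 0.0257] F [-1.5 -0.   2.1] w 27.3 tool shift [0. 0. 0.] turn 0.001 yawnow 1.31 tilt [ 0.008 -0.035 -0.999]
```

View pics/c11.png

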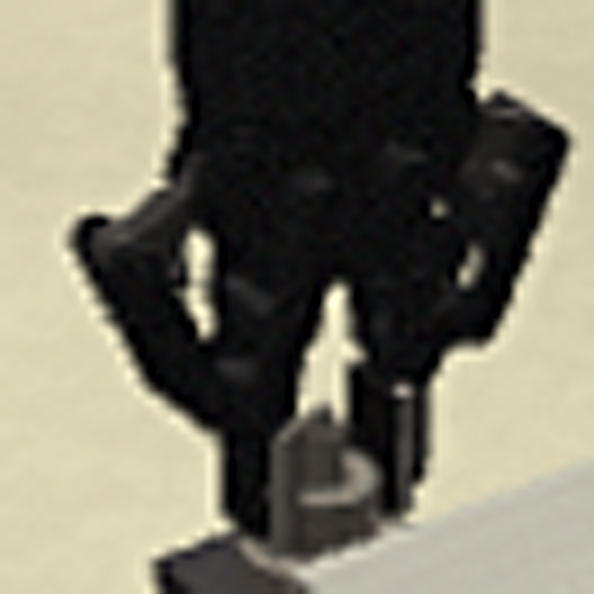

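Contact with the spacer at about the expected height (Fz about +3 N). Release and lift.

Request:
servo_tool(
  steps=[
    [35,0,0,0,0],
    [42,0,0,0,0],
    [46,0,0,0,0],
    [50,0,0,0,0],
    [50,-0.1,-0.1,-4,0],
    [50,-0.2,-0.4,-14,0],
    [50,-0.5,-1,-35,0],
    [50,-1,-2,-70,0],
    [50,-1.5,-3.5,-110,0],
    [50,-1.5,-3.5,-140,0],
  ],
)

```text
time_s: 32.0
ee_pos: [0.4858, 0.1517, 0.1689]
tcp_rot: [0.406, 3.1, -0.051]
force: [0.8, 0.4, 0.4]
width: 0.0497
```

Request:
servo_tool(
  steps=[
    [50,20,-40,0,0],
    [50,50,-80,0,0],
    [50,80,-120,0,0],
    [50,100,-160,0,0],
    [50,100,-200,0,0],
    [50,100,-200,0,0],
  ],
)

```text
time_s: 32.6
ee_pos: [0.3364, -0.019, 0.1742]
tcp_rot: [0.418, 3.096, -0.054]
force: [-0.6, -0.8, 1.0]
width: 0.0502
```

```bash
python3 crop.py d1 scene 0 0 640 480 1.2; python3 crop.py d2 scene 280 180 90 70 8; python3 crop.py d3 top 240 130 270 200 2.9
```

```text
t32.65 pos [ 0.3374 -0.0175  0.1742] F [ 0.8  0.5 -0.5] w 50.0 tool shift [0. 0. 0.] turn -0.005 yawnow 1.304 tilt [ 0.013 -0.035 -0.999]
t32.70 pos [ 0.3378 -0.0164  0.174 ] F [ 0.1  0.5 -0. ] w 50.0 tool shift [0. 0. 0.] turn -0.003 yawnow 1.307 tilt [ 0.013 -0.035 -0.999]
t32.75 pos [ 0.3381 -0.0158  0.1738] F [-0.7  0.   0.1] w 49.7 tool shift [0. 0. 0.] turn -0.0 yawnow 1.309 tilt [ 0.012 -0.034 -0.999]
```

View pics/d1.png

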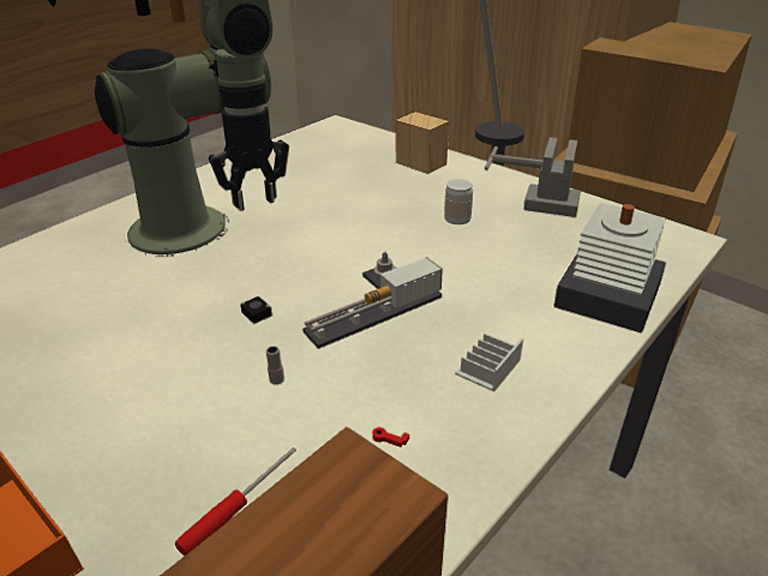

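View pics/d2.png

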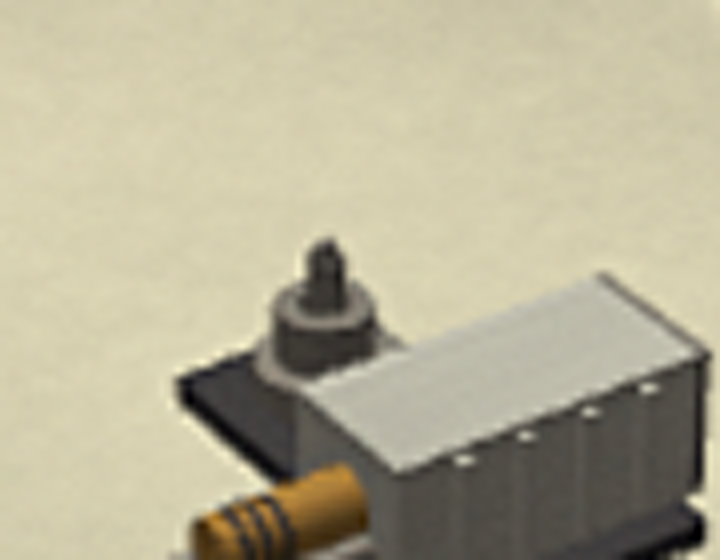

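View pics/d3.png

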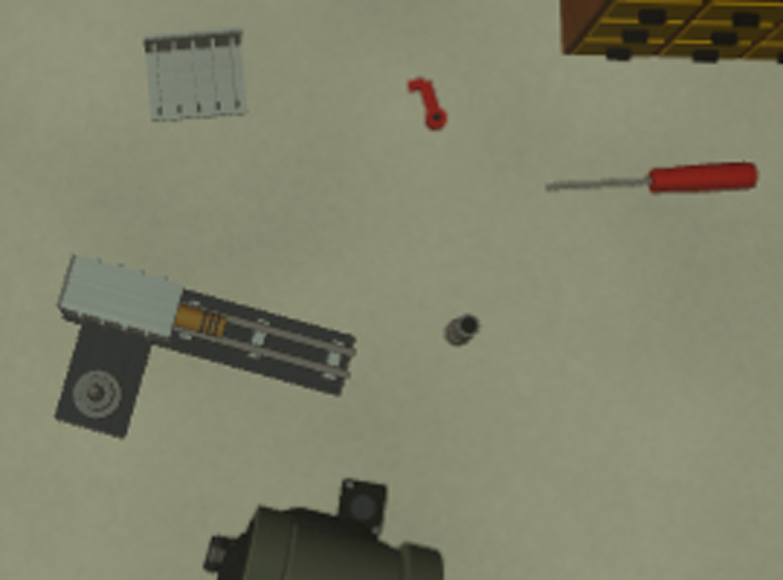

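```bash
python3 -c "
from h import *
print(manip.close_job())"
```

```text
the job is handed in; nothing more can be done
None
```

The job is done and handed in at about 33 s of the 67 s allowed. I got no verdict back.

- **Probe:** I pushed the tail with shut fingers along the rails. The force stayed at about 2 to 5 N until the tip met the plug, then rose to about 13 N. From that contact the tool moved on about 5 mm, somewhere between 4 and 6 mm, which is inside the 3 to 10 mm band. I had no direct look at the plug, so this rests on the tool position and force. The last pictures show the probe lying on its rails in the bore.
- **Spacer, then collar:** Each went over the stud with almost no force. Both are fully home in the final scene and top views, and about 20 mm of stud stands above the collar, as it should.
- **Bystanders:** In the last pictures they look the same as at the start. The top view covers all but the can and part of the mount, which the arm hides. I did not measure them again.

Some readings disagreed or stayed off:
- The two cameras differed by about 4 mm in x. I used their mean and then lined up from the scene camera next to the parts.
- The gripper read 41 mm on the 44 mm spacer and 28 mm on the 30 mm collar. I took this as finger flex, and the pictures showed sound grips.
- The first grip on the spacer was too high, so I opened and took it again lower.
- The tool kept a tilt of about 2 degrees after the push. It did not hinder the placing.

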